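Set out the labelling corner of the fish-cutting bench

TASK

Set out the labelling corner for the next shift: finish the pyramid of three small label rolls in the grey twin rest, where one roll lies already: a second beside it and the third lying on top in the groove between them, all lined up with the rest, and stand the hand stamp upright inside the white outline on the mat, square with it. One roll and the stamp are under the rinse pipe: bring the gripper in at a slant and do not knock the pipe, and leave everything else on the bench where it is.

Things in the scene. Friction and masses are not known exactly. Their poses are not given: they have to be found in the camera images.
- roll_1: White paper label roll, a cylinder 56 mm in diameter and 60 mm long with a brown core, lying on its side. Origin at its centre; its y axis is the roll's axis. Starts in one of the two places of the twin rest.
- roll_2: White paper label roll, a cylinder 56 mm in diameter and 60 mm long with a brown core, lying on its side. Origin at its centre; its y axis is the roll's axis. Starts in a low cradle in front of the pipe, its centre 34 mm above the table. A cradle is a 6 mm slab 50 mm long with two rails rising 12 mm along the roll's flanks, so the flat ends of the roll stick out and can be gripped.
- roll_3: White paper label roll, a cylinder 56 mm in diameter and 60 mm long with a brown core, lying on its side. Origin at its centre; its y axis is the roll's axis. Starts in a like cradle under the rinse pipe.
- rest: Grey twin rest, fixed: slab 122 x 50 mm, 6 mm thick, a rail 8 mm wide and 12 mm above the slab on each outer side (106 mm apart inside) and a 10 mm wide rib as high down the middle. One roll lies each side of the rib, centres about 29 mm either side of the middle, 34 mm above the table. Origin under its centre; x runs across from rail to rail, y along the rails and the rolls' axes.
- mat: Thin dark rubber mat, 100 x 84 mm, 2 mm thick, fixed to the table, with a white outline 68 x 52 mm inside. Origin under its centre; x along the outline's long side.
- stamp: Hand stamp: a steel foot 56 x 40 mm (x, y) and 20 mm high, with an upright round black handle 26 mm in diameter on its centre, round-topped, 88 mm high in all. Origin at the centre of its underside. Starts upright on the table under the rinse pipe.
- rinse_pipe: Steel rinse pipe, fixed: a level tube 28 mm in diameter and 450 mm long along its y axis, its axis 200 mm above the table, on posts 18 mm in diameter at y = -210 and +210 mm. Origin on the table below its middle.
- tin: Bystander: low steel tin, 48 mm in diameter, 35 mm high, under the pipe between stamp and roll. Origin under its centre.
- jar: Bystander: small jar, 44 mm in diameter, 55 mm high. Origin under its centre.
- weight: Bystander: brass check weight, 42 mm in diameter, 56 mm high. Origin under its centre.
- spray: Bystander: white bottle, 64 mm in diameter, 170 mm high, beyond the pipe. Origin under its centre.
- big_roll: Bystander: large label roll standing on end, 100 mm in diameter, 50 mm high. Origin under its centre.
- cup: Bystander: white mug, 76 mm in diameter, 85 mm high. Origin under its centre.
Things that resemble listed ones, but are neither listed nor needed, are in the scene too. Leave any green or red look-alike of the stamp alone.

How it is judged:
By the outcome, as a careful person would: the job done as asked, in the order asked, and still so for the second after the job is handed in, with the robot touching nothing.
It also fails if it takes over 72 s, if anything falls off the work surface, if the arm or the gripper's body presses on something with over 40 N, if the wrist force passes 120 N, or if a joint passes its speed limit or range.

ROBOT

A 6-joint arm with a two-finger parallel gripper is mounted at the origin on the work surface. World frame = base frame: x ahead of the robot, y to its left, z up, the work surface at z = 0. Lengths are in m, angles in rad, forces in N, time in s.
With the tool pointing down it reaches from about 0.3 to 0.75 m from the base axis. Payload 8.5 kg.
Tool frame: the origin (TCP) lies at the very end of the fingers, on their centre line; the grasp point (between the pads) lies 19 mm behind it (grip_depth is the distance from the TCP to the grasp point, in m); z points along the fingers, y is the line along which they close (so a half turn about z gives the same grasp; the last joint's range is limited). The gripper opens to 88 mm and grips with 3 to 60 N. Pads are 18 mm wide; open, the fingers measure 123 mm over their backs; the gripper's body (75 mm by 187 mm) begins 45 mm behind the grasp point.
Start: joints at [0.919, 0.381, 1.297, -0, 1.464, -0.215], TCP at [0.233, 0.498, 0.239] pointing down, gripper open.
Joint ranges: [-3.11, 3.11], [-0.89, 2.33], [0.22, 2.48], [-1.42, 4.56], [0.17, 2.85], [-2.88, 2.88]. Speed limits (rad/s): [2.39, 2.39, 3.14, 3.14, 3.14, 3.14].

INTERFACE

Orientations are given as [roll, pitch, yaw] about the fixed x, y, z axes, in that order (R = Rz(yaw) Ry(pitch) Rx(roll)).
In Python, from bench import state, camera, camera_model, sign_off, grip_depth gives the robot as it stands.
- The arm moves only by the tool move_arm, never from a script. Its argument "plan" is a list of rows, each a list of 3 entries, a list of its own where there are three numbers: the turn, a rotation vector about the world's x, y, z in rad, then the shift along the world's x, y, z in m, then the closure, from 0 (fully open) to 1 (shut). A call has 1 to 20 rows; each row shifts and turns the commanded pose from where the row before left it; what a row does not reach is not made up. A row lasts 1/10 s, in which the tool goes at most 50 mm and 8.59 degrees, less where a joint would pass 70% of its speed; a pose out of reach is approached as far as the arm can. A call is refused whole if a number of a shift passes 0.05 or a number of a turn 0.15, either way. A call with a gripper value outside its range is refused whole. The fingers move at their own pace and stop on an object; "squeeze" is the grip in N (left out, the last holds). Time passes only in rows, so rows that do not move let the fingers close. It gives the time, the measured TCP pose, the force, the opening and the grip force at its end, in the units of the state.
- state(): the state, without advancing time (a new reading comes with each control period).
- camera(name): name is "scene" or "top" or "wrist"; returns the picture (480x640x3 uint8, red, green, blue); there is no depth.
- camera_model(name): a dict with "vfov" (degrees; the focal length in pixels is half the picture's height over the tangent of half this angle, whatever the lens; pixels are square), "cx", "cy" (the principal point, pixels), "distortion" ([k1, k2, p1, p2, k3] as OpenCV has them; the pictures are not rectified), "camera_from_world" (4x4, takes a point from world to camera coordinates); the wrist camera has in their place "hand_eye" (4x4, takes a point from camera to tool coordinates, whose origin is the TCP and whose axes are the flange's). Camera axes: x right, y down, z forward; pixel columns grow to the right and rows downward; lengths in m; the calibration is good to about 2 mm. A picture is of the moment at which its call begins: read the wrist's pose just before it. camera_model takes no time and is no camera call.
- sign_off(): hands the job in; it is judged then, once.
The state is a dict: "time": time; "q": joint angles; "joint_vel": joint speeds; "tau": joint torques, N m; "tcp_pos": TCP position; "ee_rot": TCP orientation; "contact_force": force on the tool from outside, world axes, zero at the start; "ft_torque": the same for the moment, N m; "width": finger opening in m; "finger_force": force on a finger pad.
Only numpy, scipy, OpenCV 4.12 (cv2) and the standard library are available. Lean on these libraries where they do the work, as an engineer would, in place of code of your own. Each camera call takes 0.05 s, during which the arm holds its last target. There are 200 camera calls.

## Working session

There is one attempt and no reset: what is moved stays moved. The work goes in short steps, Python scripts to look and compute and a tool call to move; the robot and the scene stay as the last step left them, time stands still between calls to the robot, and variables do not carry over. Pictures are saved under pics/ and viewed, at most 10 in all, crops included, and the job is handed in when it is done.

Besides the shell and the picture viewer there is one more tool, called after "Emit:" by a JSON object that holds its "name" and its "arguments", one argument or row to a line. move_arm: Moves the arm, as the interface text tells. Its arguments: {"type":"object","properties":{"plan":{"type":"array"},"squeeze":{"type":"number"}},"required":["plan"]}

```bash
ls; mkdir -p pics
python3 - <<'E'
from bench import *
import cv2
print(state()); print(grip_depth)
for n in ["scene","top"]:
    cv2.imwrite(f"pics/{n}0.png",camera(n)[:,:,::-1]); print(n,camera_model(n))
print(camera_model("wrist"))
E
```

```text
pics
{'time': 0.0, 'q': array([ 9.18745372e-01,  3.81181911e-01,  1.29823380e+00,  2.00530868e-05,
        1.46360719e+00, -2.15256098e-01]), 'joint_vel': array([-0.00025207,  0.00030908, -0.00106804, -0.00119101,  0.00085823,
       -0.00347662]), 'tau': array([-3.93486453e-04, -4.37935960e+01, -2.24557972e+01,  7.13431556e-02,
        3.53280455e-02, -1.03591981e-04]), 'tcp_pos': array([0.23247551, 0.49814953, 0.23815443]), 'ee_rot': array([-3.14019967e+00, -3.24972865e-04,  2.70479541e+00]), 'contact_force': array([-0.11407725,  0.8037761 ,  0.14464871]), 'ft_torque': array([ 0.0334304 , -0.04432814,  0.00287361]), 'finger_force': 0.0, 'width': 0.08821804136799082}
0.0187
scene {'vfov': 50.10085021782023, 'cx': 318.54680228824293, 'cy': 246.15498528526942, 'distortion': array([0.01712851, 0.        , 0.        , 0.        , 0.        ]), 'camera_from_world': array([[ 0.61144261,  0.79118414, -0.01286853, -0.32374982],
       [ 0.57208665, -0.45323826, -0.68358755, -0.29132364],
       [-0.54667614,  0.41061264, -0.72975507,  1.3374565 ],
       [ 0.        ,  0.        ,  0.      
[... 372 characters left out ...]
5961e-01],
       [ 1.83977972e-01, -7.05893677e-04, -9.82930113e-01,
         8.60590558e-01],
       [ 0.00000000e+00,  0.00000000e+00,  0.00000000e+00,
         1.00000000e+00]])}
{'vfov': 62.350505566343244, 'cx': 319.57362021631104, 'cy': 244.65126102040315, 'distortion': array([-0.0179759,  0.       ,  0.       ,  0.       ,  0.       ]), 'hand_eye': array([[-6.86798454e-05, -9.63663477e-01, -2.67119257e-01,
         6.90660738e-02],
       [ 9.99999967e-01,  3.83049392e-07, -2.58494930e-04,
        -2.59965491e-04],
       [ 2.49204443e-04, -2.67119266e-01,  9.63663445e-01,
        -1.46081384e-01],
       [ 0.00000000e+00,  0.00000000e+00,  0.00000000e+00,
         1.00000000e+00]])}
```

View pics/scene0.png

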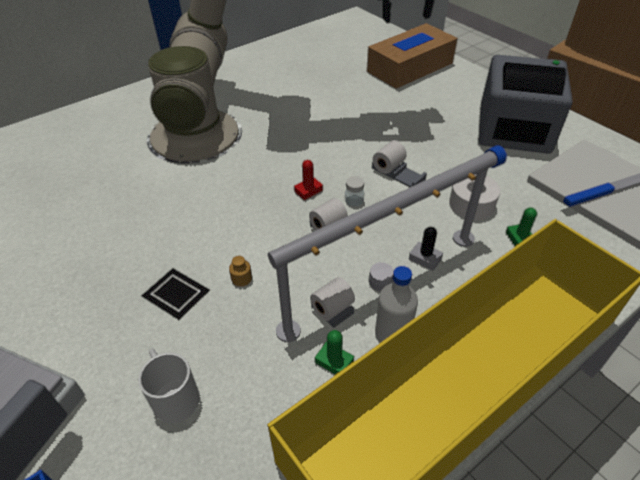

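View pics/top0.png

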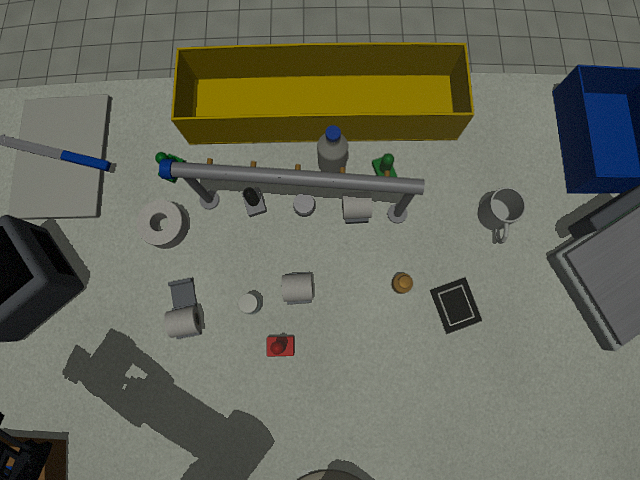

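The scene picture shows the pipe with stamp (430,245), tin (380,275) and roll_3 (332,300) below it. roll_2 is at (328,215), the rest with roll_1 at (395,165), and the mat at (176,292). In the top picture the rest and roll_1 are at (183,308), roll_2 (298,288), roll_3 (357,208), stamp (255,200), mat (456,305) and pipe (165,170)-(422,186).

```bash
cat > h.py <<'E'
import numpy as np, cv2
from scipy.spatial.transform import Rotation as R
from bench import *
def km(m):
    f=240/np.tan(np.radians(m["vfov"])/2)
    return np.array([[f,0,m["cx"]],[0,f,m["cy"]],[0,0,1]]),np.array(m["distortion"])
def T_wc(name,st=None):            # world from camera
    m=camera_model(name)
    if name!="wrist": return np.linalg.inv(m["camera_from_world"])
    T=np.eye(4); T[:3,:3]=R.from_euler("xyz",st["ee_rot"]).as_matrix(); T[:3,3]=st["tcp_pos"]
    return T@m["hand_eye"]
def ray(name,px,st=None):
    K,d=km(camera_model(name)); T=T_wc(name,st)
    u=cv2.undistortPoints(np.array(px,float).reshape(-1,1,2),K,d).reshape(-1,2)
    return T[:3,3],np.c_[u,np.ones(len(u))]@T[:3,:3].T
def onz(name,px,z,st=None):
    o,r=ray(name,px,st); return o+r*((z-o[2])/r[:,2])[:,None]
def proj(name,P,st=None):
    K,d=km(camera_model(name)); Ti=np.linalg.inv(T_wc(name,st))
    return cv2.projectPoints(np.array(P,float).reshape(-1,1,3),cv2.Rodrigues(Ti[:3,:3])[0],Ti[:3,3],K,d)[0].reshape(-1,2)
def tri(pa,pb,a="top",b="scene",sa=None,sb=None):
    o1,r1=ray(a,[pa],sa);o2,r2=ray(b,[pb],sb)
    A=np.c_[r1[0],-r2[0]];t=np.linalg.lstsq(A,o2-o1,rcond=None)[0]
    p,q=o1+t[0]*r1[0],o2+t[1]*r2[0]; return (p+q)/2,np.linalg.norm(p-q)
E
python3 - <<'E'
from h import *
np.set_printoptions(precision=4,suppress=True)
for n,p,z in [("rest",(183,308),.02),("roll1",(183,322),.06),("roll2",(298,288),.06),("roll3",(357,208),.05),("stampfoot",(256,206),.02),("mat",(456,305),.002),("tin",(304,205),.035),("jar",(250,302),.055),("weight",(402,282),.056),("bigroll",(165,222),.05),("pipeL",(165,170),.2),("pipeR",(422,186),.2),("red",(280,346),.03),("gr",(385,170),.03),("spray",(333,150),.1)]:
    print(n,onz("top",[p],z)[0])
print("spray/pipe ends tri",tri((165,170),(499,157)),tri((422,186),(275,257)))
# foot of posts
print(onz("top",[(208,202),(397,214)],0),onz("scene",[(465,238),(288,331)],0))
im=cv2.imread("pics/top0.png")
a=cv2.resize(im[160:360,150:310],None,fx=3,fy=3,interpolation=cv2.INTER_CUBIC)
b=cv2.resize(im[160:260,330:430],None,fx=3,fy=3,interpolation=cv2.INTER_CUBIC)
c=cv2.resize(im[270:340,400:500],None,fx=3,fy=3,interpolation=cv2.INTER_CUBIC)
o=np.zeros((600,790,3),np.uint8);o[:,:480]=a;o[:300,485:785]=b;o[310:520,485:785]=c
cv2.imwrite("pics/crop1.png",o)
E
```

```text
rest [0.4456 0.3002 0.02  ]
roll1 [0.4161 0.2864 0.06  ]
roll2 [0.4815 0.0543 0.06  ]
roll3 [ 0.6479 -0.07    0.05  ]
stampfoot [0.6643 0.1475 0.02  ]
mat [ 0.4431 -0.2802  0.002 ]
tin [0.6604 0.042  0.035 ]
jar [0.4551 0.1518 0.055 ]
weight [ 0.4902 -0.1563  0.056 ]
bigroll [0.6253 0.3366 0.05  ]
pipeL [0.6864 0.2861 0.2   ]
pipeR [ 0.6472 -0.1756  0.2   ]
red [0.366  0.0938 0.03  ]
gr [ 0.7382 -0.1356  0.03  ]
spray [ 0.758 -0.021  0.1  ]
spray/pipe ends tri (array([0.6903, 0.2905, 0.1948]), np.float64(0.005608711938059224)) (array([ 0.6467, -0.1722,  0.2054]), np.float64(0.00499492939095967))
[[ 0.6812  0.2591  0.    ]
 [ 0.646  -0.1621  0.    ]] [[ 0.6877  0.2627  0.    ]
 [ 0.6474 -0.1601  0.    ]]
```

View pics/crop1.png

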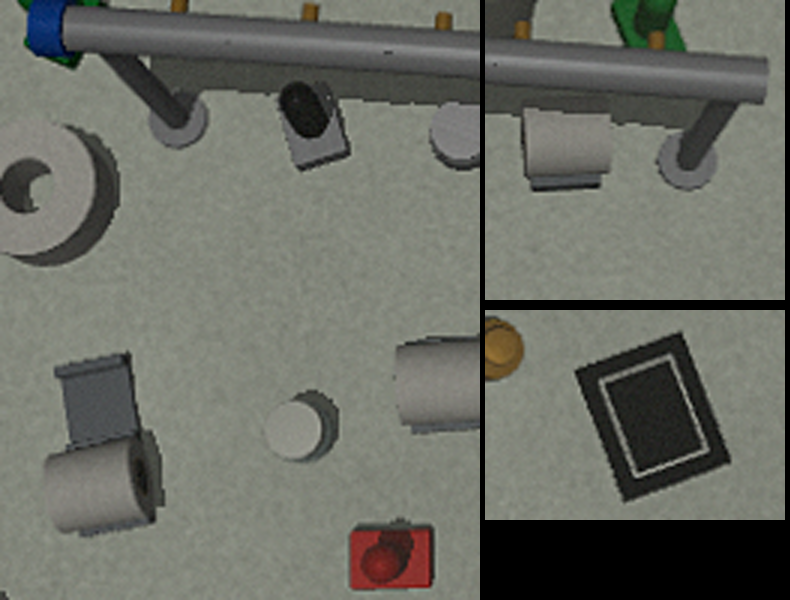

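The crop shows the rest's bare bay at (100,400) with roll_1 at (100,480) beside it, and the rail line slightly tilted. The stamp foot's front edge is at (300,168)-(348,155), and the mat outline corners run from (600,380) to (708,450). Next I move to a wrist view over the rest and roll_2.

Emit:
{"name": "move_arm", "arguments": {
  "plan": [
    [[0,0,0.044],[0.019,-0.033,0],0],
    [[0,0,0.044],[0.019,-0.033,0],0],
    [[0,0,0.044],[0.019,-0.033,0],0],
    [[0,0,0.044],[0.019,-0.033,0],0],
    [[0,0,0.044],[0.019,-0.033,0],0],
    [[0,0,0.044],[0.019,-0.033,0],0],
    [[0,0,0.044],[0.019,-0.033,0],0],
    [[0,0,0.044],[0.019,-0.033,0],0],
    [[0,0,0.044],[0.019,-0.033,0],0],
    [[0,0,0.044],[0.019,-0.033,0],0],
    [[0,0,0],[0,0,0],0],
    [[0,0,0],[0,0,0],0]
  ]
}}

```text
time: 1.3
tcp_pos: [0.4227, 0.1679, 0.2385]
ee_rot: [3.141, -0.001, -3.141]
contact_force: [-0.7, -0.7, 0.2]
width: 0.088
finger_force: 0.0
```

Run:
```python
from h import *
import pickle
s=state(); im=camera("wrist")[:,:,::-1]; cv2.imwrite("pics/w1.png",im); pickle.dump(s,open("w1.pkl","wb"))
print(s["tcp_pos"],s["ee_rot"],s["time"],s["q"])
cv2.imwrite("pics/s1.png",camera("scene")[:,:,::-1])
```

```text
[0.42266197 0.16793006 0.23845274] [ 3.14147091e+00 -9.13610738e-04 -3.14055335e+00] 1.3 [ 1.16742014e-01  2.13946396e-01  1.54386696e+00  2.30384312e-04
  1.38467275e+00 -1.45513630e+00]
```

View pics/w1.png

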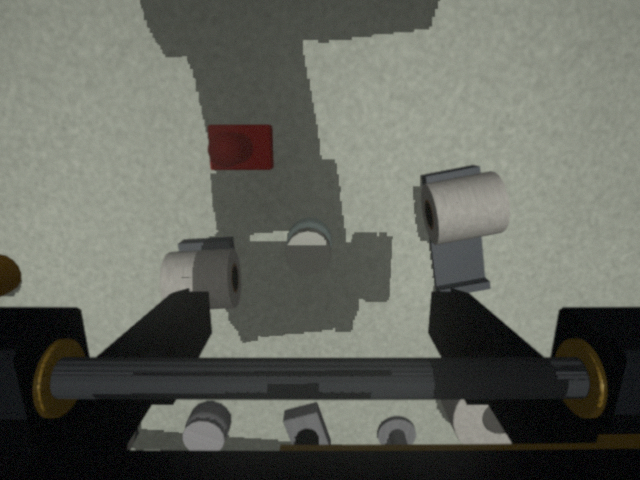

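View pics/s1.png

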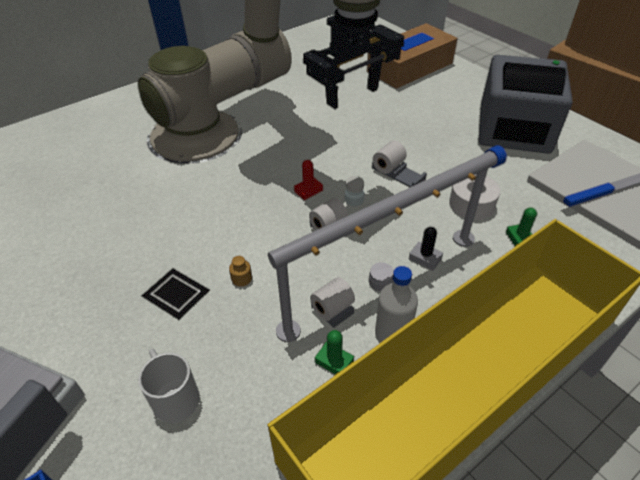

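The wrist picture shows the rest with rail corners near (421,175)-(480,167) and (435,290)-(489,280). roll_1's end face is at (429,211) and roll_2 at (200,278) with its end face at (236,278). The scene picture shows the gripper body wide along the closing line only, so a 40° slant clears the pipe. I'll enlarge for corner picking.

Run:
```python
from h import *
w=cv2.imread("pics/w1.png"); t=cv2.imread("pics/top0.png")
z=lambda im,r,c,h,wd,f: cv2.resize(im[r:r+h,c:c+wd],None,fx=f,fy=f,interpolation=cv2.INTER_CUBIC)
o=np.zeros((600,800,3),np.uint8)
o[:600,:440]=z(w,155,405,150,110,4)
o[:300,445:795]=z(w,225,150,75,87.5.__int__()+1,4)[:, :350]
o[305:505,445:645]=z(t,265,275,50,50,4)
o=np.clip(o*1.4,0,255).astype(np.uint8)
cv2.imwrite("pics/c2.png",o)
```

```text
(no output)
```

View pics/c2.png

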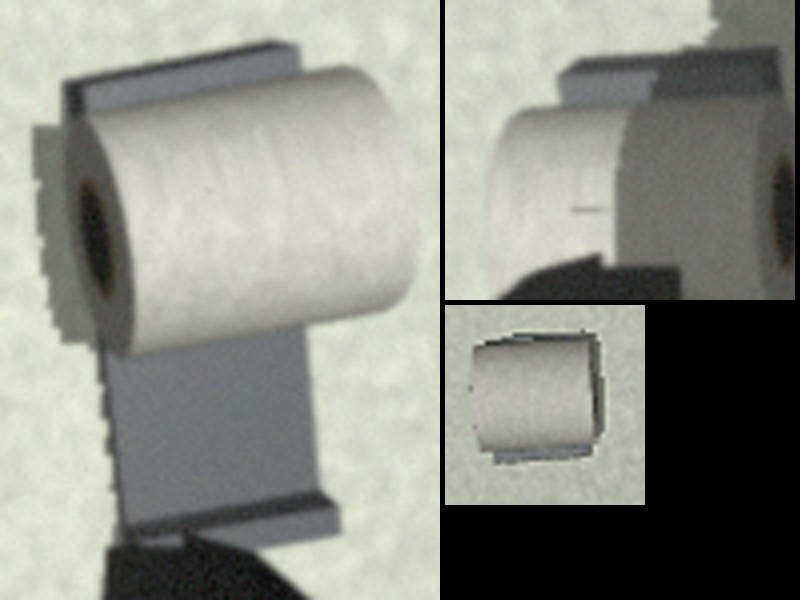

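Run:
```python
from h import *
import pickle
np.set_printoptions(precision=4,suppress=True)
s=pickle.load(open("w1.pkl","rb"))
c=lambda x,y:(405+x/4,155+y/4)
P=onz("wrist",[c(86,88),c(300,47),c(341,533),c(341,503),c(140,540)],.018,s)
print(P,np.linalg.norm(P[1]-P[0]),np.linalg.norm(P[2]-P[1]))
d=lambda v:np.arctan2(-v[0],v[1])
print("rest yaw",d(P[1]-P[0]),d(P[3]-P[4]), np.arctan2(*(P[2]-P[1])[[1,0]]))
print("roll1 end L",onz("wrist",[c(98,238)],.034,s))
print("roll1 sil",d(np.diff(onz("wrist",[c(95,112),c(350,67)],.05,s),axis=0)[0]),d(np.diff(onz("wrist",[c(135,355),c(385,312)],.05,s),axis=0)[0]))
e=lambda x,y:(150+(x-445)/4,225+y/4)
print("roll2 R end w1",onz("wrist",[e(785,208)],.034,s))
Q=onz("wrist",[e(558,75),e(777,48)],.018,s);print("cradle rail",Q,d(Q[1]-Q[0]))
print("sil",d(np.diff(onz("wrist",[e(520,108),e(755,95)],.05,s),axis=0)[0]))
g=lambda x,y:(275+(x-445)/4,265+(y-305)/4)
T=onz("top",[g(475,345),g(480,450),g(590,338),g(594,450)],.042);print(T,T.mean(0),d(T[0]-T[2]),d(T[1]-T[3]))
T=onz("top",[g(495,462),g(590,455)],.018);print("front rail",T,d(T[0]-T[1]))
print("camtop",T_wc("top")[:3,3])
print(onz("scene",[(311,219)],.034), "roll2 end -y? scene")
```

```text
[[0.3904 0.266  0.018 ]
 [0.381  0.3143 0.018 ]
 [0.4997 0.3374 0.018 ]
 [0.4917 0.3365 0.018 ]
 [0.5015 0.2875 0.018 ]] 0.04924754409191301 0.12088511053879507
rest yaw 0.19257517119445075 0.19623940168938458 0.19233864239006757
roll1 end L [[0.4223 0.2668 0.034 ]]
roll1 sil 0.17834571581654277 0.17907189328430698
roll2 R end w1 [[0.4821 0.0886 0.034 ]]
cradle rail [[0.4541 0.0323 0.018 ]
 [0.4474 0.0853 0.018 ]] 0.12599954424616208
sil 0.058084182160826434
[[0.5102 0.0873 0.042 ]
 [0.4563 0.0847 0.042 ]
 [0.5129 0.0279 0.042 ]
 [0.4554 0.0265 0.042 ]] [0.4837 0.0566 0.042 ] 0.04511767090703647 -0.015050206422531355
front rail [[0.4512 0.0792 0.018 ]
 [0.454  0.0294 0.018 ]] 0.058101873443468253
camtop [ 0.4107 -0.0015  0.9524]
[[0.4716 0.0255 0.034 ]] roll2 end -y? scene
```

Rest centre is (0.445, 0.302) at yaw 0.194, and roll_1's end lies where it should. roll_2 is at (0.484, 0.057) at yaw 0.055. Grasping roll_2.

Emit:
{"name": "move_arm", "arguments": {
  "plan": [
    [[0,0,0.009],[0.0102,-0.0184,-0.02],0],
    [[0,0,0.009],[0.0102,-0.0184,-0.02],0],
    [[0,0,0.009],[0.0102,-0.0184,-0.02],0],
    [[0,0,0.009],[0.0102,-0.0184,-0.02],0],
    [[0,0,0.009],[0.0102,-0.0184,-0.02],0],
    [[0,0,0.009],[0.0102,-0.0184,-0.02],0],
    [[0,0,0],[0,0,-0.02],0],
    [[0,0,0],[0,0,-0.02],0],
    [[0,0,0],[0,0,-0.02],0],
    [[0,0,0],[0,0,-0.02],0],
    [[0,0,0],[0,0,-0.018],0],
    [[0,0,0],[0,0,-0.005],0],
    [[0,0,0],[0,0,0],0],
    [[0,0,0],[0,0,0],0.3],
    [[0,0,0],[0,0,0],0.5],
    [[0,0,0],[0,0,0],0.5],
    [[0,0,0],[0,0,0],0.5],
    [[0,0,0],[0,0,0],0.5]
  ],
  "squeeze": 25
}}

```text
time: 3.2
tcp_pos: [0.4841, 0.0579, 0.0162]
ee_rot: [-3.141, 0.001, -3.085]
contact_force: [-1.1, 0.3, 4.6]
width: 0.0596
finger_force: 25.0
```

Emit:
{"name": "move_arm", "arguments": {
  "plan": [
    [[0,0,0],[0,0,0.01],0.5],
    [[0,0,0],[0,0,0.02],0.5],
    [[0,0,0],[0,0,0.02],0.5],
    [[0,0,0],[0,0,0.02],0.5],
    [[0,0,0],[0,0,0.02],0.5],
    [[0,0,0.0137],[-0.00106,0.02495,0],0.5],
    [[0,0,0.0137],[-0.00106,0.02495,0],0.5],
    [[0,0,0.0137],[-0.00106,0.02495,0],0.5],
    [[0,0,0.0137],[-0.00106,0.02495,0],0.5],
    [[0,0,0.0137],[-0.00106,0.02495,0],0.5],
    [[0,0,0.0137],[-0.00106,0.02495,0],0.5],
    [[0,0,0.0137],[-0.00106,0.02495,0],0.5],
    [[0,0,0.0137],[-0.00106,0.02495,0],0.5],
    [[0,0,0.0137],[-0.00106,0.02495,0],0.5],
    [[0,0,0.0137],[-0.00106,0.02495,0],0.5],
    [[0,0,0],[0,0,0],0.5],
    [[0,0,0],[0,0,-0.02],0.5],
    [[0,0,0],[0,0,-0.02],0.5],
    [[0,0,0],[0,0,-0.02],0.5],
    [[0,0,0],[0,0,0],0.5]
  ]
}}

```text
time: 5.2
tcp_pos: [0.472, 0.3062, 0.0439]
ee_rot: [-3.141, -0.005, -2.948]
contact_force: [-0.2, 0.5, -1.4]
width: 0.0597
finger_force: 25.0
```

Emit:
{"name": "move_arm", "arguments": {
  "plan": [
    [[0,0,0],[0.0015,0.001,-0.005],0.5],
    [[0,0,0],[0,0,-0.006],0.5],
    [[0,0,0],[0,0,-0.006],0.5],
    [[0,0,0],[0,0,-0.005],0.5],
    [[0,0,0],[0,0,-0.004],0.5],
    [[0,0,0],[0,0,0],0.5],
    [[0,0,0],[0,0,0],0.5]
  ]
}}

```text
time: 5.9
tcp_pos: [0.4748, 0.3085, 0.0198]
ee_rot: [3.142, 0.0, -2.947]
contact_force: [0.1, 0.3, -2.4]
width: 0.0601
finger_force: 25.0
```

Emit:
{"name": "move_arm", "arguments": {
  "plan": [
    [[0,0,0],[-0.0012,-0.001,-0.0015],0.5],
    [[0,0,0],[0,0,-0.0015],0.5],
    [[0,0,0],[0,0,0],0.5],
    [[0,0,0],[0,0,0],0.5]
  ]
}}

```text
time: 6.3
tcp_pos: [0.4736, 0.3075, 0.0168]
ee_rot: [3.142, 0.0, -2.947]
contact_force: [-0.5, 0.5, -2.2]
width: 0.0599
finger_force: 25.0
```

Emit:
{"name": "move_arm", "arguments": {
  "plan": [
    [[0,0,0],[0,0,0],0.2],
    [[0,0,0],[0,0,0],0],
    [[0,0,0],[0,0,0],0],
    [[0,0,0],[0,0,0],0],
    [[0,0,0],[0,0,0.015],0],
    [[0,0,0],[0,0,0.025],0],
    [[0,0,0],[0,0,0.03],0],
    [[0,0,0],[0,0,0.035],0],
    [[0,0,0],[0,0,0.035],0],
    [[0,0,0],[-0.02,0,0.035],0],
    [[0,0,0],[-0.04,0,0.02],0],
    [[0,0,0],[-0.02,0,0.01],0],
    [[0,0,0],[0,0,0],0]
  ]
}}

```text
time: 7.6
tcp_pos: [0.392, 0.3078, 0.2236]
ee_rot: [3.141, 0.003, -2.946]
contact_force: [0.6, 0.1, -0.3]
width: 0.0878
finger_force: 0.0
```

Run:
```python
from h import *
import pickle
s=state(); cv2.imwrite("pics/w2.png",camera("wrist")[:,:,::-1]); pickle.dump(s,open("w2.pkl","wb"))
print(s["tcp_pos"],s["ee_rot"],s["time"])
```

```text
[0.39198108 0.30777218 0.22362067] [ 3.14078080e+00  2.81546834e-03 -2.94578922e+00] 7.6
```

Emit:
{"name": "move_arm", "arguments": {
  "plan": [
    [[0,0,-0.0485],[0.006,-0.0244,-0.001],0],
    [[0,0,-0.0485],[0.006,-0.0244,-0.001],0],
    [[0,0,-0.0485],[0.006,-0.0244,-0.001],0],
    [[0,0,-0.0485],[0.006,-0.0244,-0.001],0],
    [[0,-0.1,0],[0.006,-0.0244,-0.001],0],
    [[0,-0.1,0],[0.006,-0.0244,-0.001],0],
    [[0,-0.1,0],[0.006,-0.0244,-0.001],0],
    [[0,-0.1,0],[0.006,-0.0244,-0.001],0],
    [[0,-0.1,0],[0.006,-0.0244,-0.001],0],
    [[0,-0.1,0],[0.006,-0.0244,-0.001],0],
    [[0,-0.1,0],[0.006,-0.0244,-0.001],0],
    [[0,0,0],[0,0,0],0],
    [[0,0,0],[0,0,0],0],
    [[0,0,0],[0,0,0],0]
  ]
}}

```text
time: 9.05
tcp_pos: [0.4588, 0.0483, 0.2108]
ee_rot: [3.134, 0.669, -3.14]
contact_force: [0.1, -0.1, -0.1]
width: 0.0886
finger_force: 0.0
```

Run:
```python
from h import *
import pickle
s=state(); im=camera("wrist")[:,:,::-1]; cv2.imwrite("pics/w3.png",im); pickle.dump(s,open("w3.pkl","wb"))
print(s["tcp_pos"],s["ee_rot"],s["time"],s["q"],s["contact_force"])
a=cv2.imread("pics/w2.png")
o=np.zeros((600,800,3),np.uint8)
o[:300,:400]=cv2.resize(a,(400,300),interpolation=cv2.INTER_AREA)
P=proj("wrist",[[.65,-.07,.034],[.67,.15,.03],[.665,.04,.02]],s); print(P)
# strip around the objects, 640 wide
lo=int(P[:,1].min())-110; lo=max(lo,0)
st=im[lo:lo+240]; st=cv2.resize(st,(800,300),interpolation=cv2.INTER_CUBIC); print("lo",lo)
o[300:600]=st
cv2.imwrite("pics/c3.png",np.clip(o*1.3,0,255).astype(np.uint8))
```

```text
[0.45880007 0.04831781 0.21081477] [ 3.1340734   0.66922531 -3.1399664 ] 9.05 [-0.24160664  0.04910258  2.02571097  0.37608438  0.44080363 -2.10625239] [ 0.11670374 -0.11724005 -0.10037723]
[[205.15831815 242.48383579]
 [409.6184594  250.06573664]
 [309.94337799 240.22528867]]
lo 130
```

View pics/c3.png

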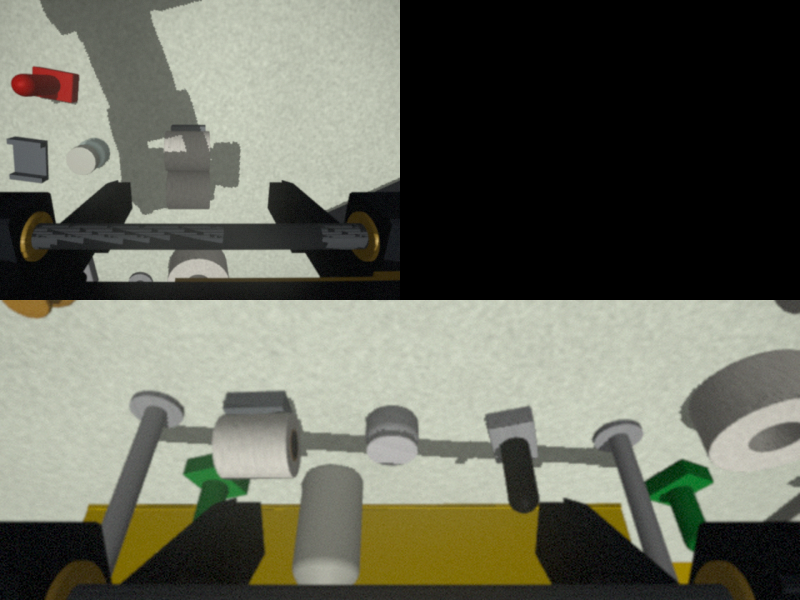

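The upper picture shows the two rolls side by side in the rest at (186,150)-(186,190). The lower strip shows roll_3 at (255,446) with its end face at (295,446), the tin at (391,440), the stamp foot at (512,430) with its handle to (525,505), and the posts at (155,400) and (618,433). I'll zoom for corners.

Run:
```python
from h import *
w=cv2.imread("pics/w3.png"); t=cv2.imread("pics/top0.png"); w2=cv2.imread("pics/w2.png")
z=lambda im,r,c,h,wd,f: cv2.resize(im[r:r+h,c:c+wd],None,fx=f,fy=f,interpolation=cv2.INTER_CUBIC)
o=np.zeros((600,800,3),np.uint8)
o[:300,:400]=z(w,195,160,75,100,4)
o[:300,400:800]=z(w,205,370,75,100,4)
o[300:600,:400]=z(t,270,410,75,100,4)
o[300:600,400:800]=z(w2,190,245,150,150,4)[:300*2:1][::2,::2][:300].repeat(1,1)[:, :300].copy() if 0 else cv2.resize(w2[195:345,230:430],(400,300))
cv2.imwrite("pics/c4.png",np.clip(o*1.4,0,255).astype(np.uint8))
```

```text
(no output)
```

View pics/c4.png

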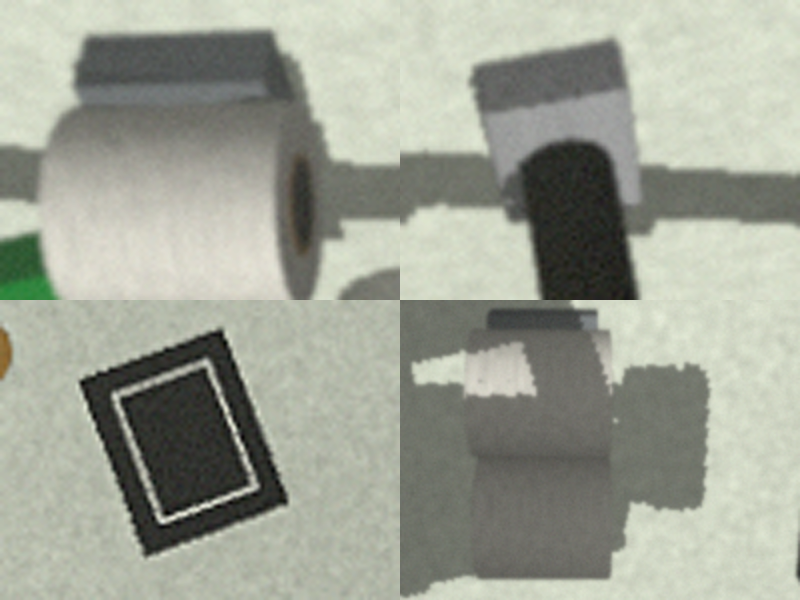

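Run:
```python
from h import *
import pickle
np.set_printoptions(precision=4,suppress=True)
s=pickle.load(open("w3.pkl","rb"))
d=lambda v:np.arctan2(-v[0],v[1])
a=lambda x,y:(160+x/4,195+y/4)
b=lambda x,y:(370+(x-400)/4,205+y/4)
m=lambda x,y:(410+x/4,270+(y-300)/4)
print("roll3 R end",onz("wrist",[a(302,203)],.034,s))
for e,z in (([a(88,37),a(272,30)],0),([a(78,84),a(278,78)],.018)):
    P=onz("wrist",e,z,s);print("rail",P,d(P[1]-P[0]),np.linalg.norm(P[1]-P[0]))
c=lambda x,y:(330+(x-485)/3,160+y/3)
P=onz("top",[c(523,110),c(526,175),c(610,113),c(609,172)],.045);print("roll3 top",P,P.mean(0))
P=onz("top",[c(530,190),c(601,187)],.0);print("cradle top",P.mean(0),d(P[0]-P[1]))
for e,z in (([b(474,67),b(612,38)],0),([b(485,112),b(628,85),b(640,203)],.02)):
    P=onz("wrist",e,z,s);print("stamp",P,d(P[1]-P[0]),np.linalg.norm(np.diff(P,axis=0),axis=1))
    if z: 
        u=(P[2]-P[1])/np.linalg.norm(P[2]-P[1]);print("right side ang",np.arctan2(u[1],u[0]))
print("handle near base",onz("wrist",[b(568,140)],.02,s))
# handle left/right edges -> azimuth planes; axis direction
for L,Rr in ((b(522,165),b(615,165)),(b(540,298),b(637,298))):
    mid=((L[0]+Rr[0])/2,L[1]); o,r=ray("wrist",[mid],s); print("handle mid at x=.66,.675:",[ (o+r[0]*((x-o[0])/r[0,0])) for x in (.66,.675)])
P=onz("top",[m(80,382),m(220,330),m(288,503),m(147,556)],.002);Q=onz("top",[m(111,394),m(208,359),m(260,487),m(162,524)],.002)
for P in (P,Q):
    print("mat",P.mean(0),np.linalg.norm(np.roll(P,-1,0)-P,axis=1),np.arctan2(*(P[0]-P[3])[[1,0]]),np.arctan2(*(P[1]-P[2])[[1,0]]),d(P[0]-P[1]),d(P[3]-P[2]))
```

```text
roll3 R end [[ 0.6559 -0.039   0.034 ]]
rail [[ 0.6278 -0.0951  0.    ]
 [ 0.6252 -0.0459  0.    ]] 0.053324026604986016 0.049259591830099404
rail [[ 0.6258 -0.0935  0.018 ]
 [ 0.6236 -0.0417  0.018 ]] 0.04327170568869456 0.05185001008787218
roll3 top [[ 0.6746 -0.0407  0.045 ]
 [ 0.6273 -0.0416  0.045 ]
 [ 0.6714 -0.1022  0.045 ]
 [ 0.6285 -0.0999  0.045 ]] [ 0.6505 -0.0711  0.045 ]
cradle top [ 0.6274 -0.0724  0.    ] 0.026633451261405778
stamp [[0.6573 0.128  0.    ]
 [0.6449 0.1642 0.    ]] 0.33227868262894383 [0.0383]
stamp [[0.6521 0.1281 0.02  ]
 [0.6406 0.1643 0.02  ]
 [0.6957 0.1803 0.02  ]] 0.3098169418112967 [0.038  0.0574]
right side ang 0.28203094088703773
handle near base [[0.6648 0.1531 0.02  ]]
handle mid at x=.66,.675: [array([0.66  , 0.1505, 0.032 ]), array([0.675 , 0.155 , 0.0212])]
handle mid at x=.66,.675: [array([0.66  , 0.1496, 0.0739]), array([0.675 , 0.1541, 0.0648])]
mat [ 0.4419 -0.2802  0.002 ] [0.0827 0.0987 0.0824 0.0981] 0.3228160028496115 0.3195954557891762 0.3240376392684009 0.3165015341828564
mat [ 0.4427 -0.2809  0.002 ] [0.057  0.0733 0.0574 0.0736] 0.3275553132239826 0.33291944229799597 0.3136425161474808 0.3193327696403811
```

Measured: roll_3 centre about (0.6575, -0.0695) at yaw 0.04. The stamp is at (0.6755, 0.1547) at yaw 0.31. The mat is at (0.442, -0.2805) at yaw 0.322. The post at (0.646, -0.160) would meet the wide gripper body at roll_3's place. So I'll first slide the roll about 18 mm along its cradle, away from the post, with the fingertips, then grip it slightly above centre.

Emit:
{"name": "move_arm", "arguments": {
  "plan": [
    [[0,0,0.005],[0.0139,-0.0142,-0.0188],0.18],
    [[0,0,0.005],[0.0139,-0.0142,-0.0188],0.18],
    [[0,0,0.005],[0.0139,-0.0142,-0.0188],0.18],
    [[0,0,0.005],[0.0139,-0.0142,-0.0188],0.18],
    [[0,0,0.005],[0.0139,-0.0142,-0.0188],0.18],
    [[0,0,0.005],[0.0139,-0.0142,-0.0188],0.18],
    [[0,0,0.005],[0.0139,-0.0142,-0.0188],0.18],
    [[0,0,0.005],[0.0139,-0.0142,-0.0188],0.18],
    [[0,0,0],[0,0,0],0.18],
    [[0,0,0],[0,0,0],0.18],
    [[0,0,0],[0,0,0],0.18]
  ]
}}

```text
time: 10.2
tcp_pos: [0.5813, -0.0585, 0.0813]
ee_rot: [3.138, 0.635, -3.107]
contact_force: [-0.7, -0.2, 0.0]
width: 0.0721
finger_force: 0.0
```

Run:
```python
from h import *
import pickle
np.set_printoptions(precision=4,suppress=True)
s=state(); im=camera("wrist")[:,:,::-1]; cv2.imwrite("pics/w4.png",im); pickle.dump(s,open("w4.pkl","wb"))
M=R.from_euler("xyz",s["ee_rot"]).as_matrix()
print(s["q"],s["width"],s["tcp_pos"],"\n",M)
g=lambda c:cv2.cvtColor(c,cv2.COLOR_BGR2GRAY)
print(proj("wrist",[[.656,-.0395,.034],[.6585,-.0995,.034],[.6575,-.0695,.062]],s))
cv2.imwrite("pics/w4s.png",np.clip(im[:400]*1.3,0,255).astype(np.uint8))
```

```text
[-0.4194  0.4844  1.8827  0.963   0.3263 -2.8825] 0.0720798546142231 [ 0.5813 -0.0585  0.0813] 
 [[-0.8046 -0.0363  0.5927]
 [-0.0275  0.9993  0.0239]
 [-0.5932  0.0029 -0.8051]]
[[345.601  303.3729]
 [249.5994 303.883 ]
 [296.1034 346.0379]]
```

View pics/w4s.png

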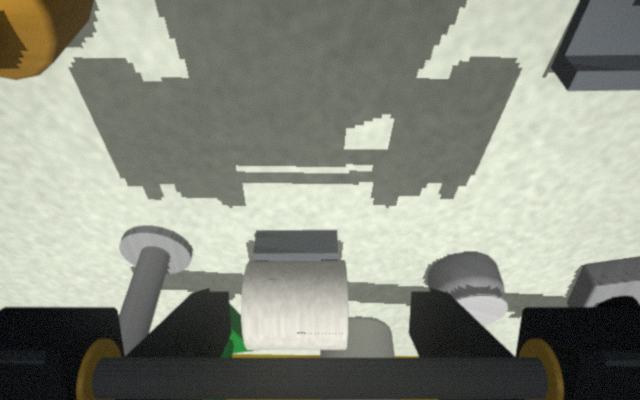

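This picture shows roll_3 at (296,305) between the fingers, the post base at (156,250) and the tin at (468,275), matching the estimates. Joint 6 is near its limit, so I'll ease the slant to about 0.48 rad, which still clears the pipe.

Emit:
{"name": "move_arm", "arguments": {
  "plan": [
    [[0,0.05,0],[0,0,0],0.18],
    [[0,0.05,0],[0,0,0],0.18],
    [[0,0.05,0],[0,0,0],0.18],
    [[0,0,0],[0.01,-0.007,-0.01],0.18],
    [[0,0,0],[0.01,0,-0.01],0.18],
    [[0,0,0],[0.01,0,-0.01],0.18],
    [[0,0,0],[0,0,-0.01],0.18],
    [[0,0,0],[0,0,0],0.18],
    [[0,0,0],[0,0,0],0.18]
  ]
}}

```text
time: 11.15
tcp_pos: [0.6113, -0.0662, 0.0405]
ee_rot: [3.132, 0.485, -3.111]
contact_force: [0.2, 0.2, 0.2]
width: 0.072
finger_force: 0.0
```

Run:
```python
from h import *
np.set_printoptions(precision=4,suppress=True)
s=state();print(s["q"],s["tcp_pos"],s["ee_rot"],s["time"])
```

```text
[-0.3819  0.5913  1.7289  0.4984  0.4214 -2.4015] [ 0.6113 -0.0662  0.0405] [ 3.132   0.4851 -3.1114] 11.15
```

Emit:
{"name": "move_arm", "arguments": {
  "plan": [
    [[0,0,0],[0.0095,0,-0.0035],0.18],
    [[0,0,0],[0.0095,0,-0.003],0.18],
    [[0,0,0],[0,0,0],0.18],
    [[0,0,0],[0,0.004,0],0.18],
    [[0,0,0],[0,0.004,0],0.18],
    [[0,0,0],[0,0.004,0],0.18],
    [[0,0,0],[0,0.004,0],0.18],
    [[0,0,0],[0,0.004,0],0.18],
    [[0,0,0],[0,0,0],0.18],
    [[0,0,0],[0,0,0],0.18]
  ]
}}

```text
time: 12.15
tcp_pos: [0.6308, -0.0463, 0.0344]
ee_rot: [3.133, 0.486, -3.111]
contact_force: [-0.1, 0.3, 0.4]
width: 0.0724
finger_force: 0.1
```

Run:
```python
from h import *
import pickle
np.set_printoptions(precision=4,suppress=True)
s=state();print(s["q"],s["tcp_pos"],s["ee_rot"],s["time"],s["contact_force"],s["width"])
im=camera("wrist")[:,:,::-1]; cv2.imwrite("pics/w5.png",im); pickle.dump(s,open("w5.pkl","wb"))
print(proj("wrist",[[.656,-.0195,.034],[.6585,-.0795,.034],[.656,-.0405,.034],[.6585,-.1005,.034],[.6575,-.05,.062],[.63,-.0505,.034]],s))
hsv=cv2.cvtColor(im,cv2.COLOR_BGR2HSV)
for r in (250,270,290,310,330): print(r,[int(x) for x in cv2.cvtColor(im,cv2.COLOR_BGR2GRAY)[r,190:450:6]])
```

```text
[-0.3304  0.6201  1.6859  0.4443  0.4156 -2.3044] [ 0.6308 -0.0463  0.0344] [ 3.1326  0.4862 -3.1109] 12.15 [-0.1244  0.3262  0.4342] 0.07237132732294788
[[377.5805 347.2998]
 [243.7252 348.7523]
 [330.8484 346.7857]
 [196.6342 348.0937]
 [308.8441 409.8365]
 [309.4726 310.8845]]
250 [114, 111, 110, 99, 63, 62, 61, 60, 60, 59, 60, 62, 57, 60, 61, 60, 63, 64, 63, 61, 57, 62, 106, 109, 105, 109, 111, 169, 130, 131, 130, 135, 133, 109, 110, 107, 105, 104, 112, 111, 101, 111, 111, 103]
270 [112, 112, 105, 64, 63, 60, 65, 60, 62, 61, 59, 61, 60, 60, 59, 60, 60, 59, 61, 59, 65, 63, 109, 111, 110, 108, 108, 109, 112, 136, 217, 212, 204, 132, 111, 110, 111, 111, 110, 108, 113, 111, 203, 205]
290 [203, 203, 98, 65, 195, 104, 104, 110, 93, 96, 92, 94, 89, 90, 95, 91, 96, 94, 93, 92, 93, 94, 97, 91, 96, 93, 96, 96, 93, 90, 153, 197, 206, 212, 210, 207, 215, 195, 195, 192, 144, 70, 190, 203]
310 [40, 35, 36, 34, 33, 34, 35, 104, 103, 107, 105, 108, 102, 108, 100, 104, 107, 107, 104, 108, 103, 108, 113, 107, 110, 103, 104, 108, 105, 111, 106, 108, 217, 206, 215, 211, 207, 34, 37, 35, 36, 31, 35, 34]
330 [34, 29, 28, 28, 32, 35, 31, 108, 113, 112, 109, 113, 108, 111, 112, 109, 114, 111, 111, 127, 153, 155, 160, 161, 156, 157, 158, 151, 149, 148, 149, 154, 106, 106, 105, 108, 106, 35, 34, 37, 32, 30, 35, 25]
```

Emit:
{"name": "move_arm", "arguments": {
  "plan": [
    [[0,0,0],[0.009,-0.001,0],0.18],
    [[0,0,0],[0.009,0,-0.002],0.18],
    [[0,0,0],[0.009,0,-0.002],0.18],
    [[0,0,0],[0.0084,0,-0.0014],0.18],
    [[0,0,0],[0,0,0],0.18],
    [[0,0,0],[0,0,0],0.18],
    [[0,0,0],[0,0,0],0.25],
    [[0,0,0],[0,0,0],0.33],
    [[0,0,0],[0,0,0],0.5],
    [[0,0,0],[0,0,0],0.5],
    [[0,0,0],[0,0,0],0.5],
    [[0,0,0],[0,0,0],0.5]
  ],
  "squeeze": 35
}}

```text
time: 13.4
tcp_pos: [0.6662, -0.0475, 0.0291]
ee_rot: [3.133, 0.486, -3.111]
contact_force: [-1.0, -0.6, 1.9]
width: 0.0596
finger_force: 34.8
```

Run:
```python
from h import *
np.set_printoptions(precision=4,suppress=True)
s=state();print(s["q"],s["tcp_pos"],s["ee_rot"],s["time"],s["contact_force"],s["width"],s["finger_force"])
```

```text
[-0.3112  0.668   1.5872  0.3838  0.4561 -2.2236] [ 0.6662 -0.0475  0.0291] [ 3.1327  0.4864 -3.1112] 13.4 [-0.9611 -0.6331  1.9169] 0.05955258416087063 34.79924612387549
```

Emit:
{"name": "move_arm", "arguments": {
  "plan": [
    [[0,0,0],[0,0,0.008],0.5],
    [[0,0,0],[0,0,0.01],0.5],
    [[0,0,0],[0,0,0.01],0.5],
    [[0,0,0],[-0.015,0,0.005],0.5],
    [[0,0,0],[-0.02,0,0.015],0.5],
    [[0,0,0],[-0.02,0,0.02],0.5],
    [[0,0,0],[-0.02,0,0.02],0.5],
    [[0,0,0],[-0.02,0,0.02],0.5],
    [[0,0,0],[-0.02,0,0.015],0.5],
    [[0,0,0.016],[-0.01,0.03,0],0.5],
    [[0,0,0.016],[-0.01,0.03,0],0.5],
    [[0,0,0.016],[-0.01,0.03,0],0.5],
    [[0,0,0.016],[-0.01,0.03,0],0.5],
    [[0,0,0.016],[-0.01,0.03,0],0.5],
    [[0,0,0.016],[-0.01,0.03,0],0.5],
    [[0,0,0.016],[-0.01,0.03,0],0.5],
    [[0,0,0.016],[-0.01,0.03,0],0.5],
    [[0,0,0.016],[-0.01,0.03,0],0.5],
    [[0,0,0.016],[-0.01,0.03,0],0.5],
    [[0,0,0],[0,0,0],0.5]
  ]
}}

```text
time: 15.4
tcp_pos: [0.4499, 0.2549, 0.1527]
ee_rot: [3.132, 0.487, -2.948]
contact_force: [0.2, -0.2, -0.8]
width: 0.0596
finger_force: 34.8
```

Run:
```python
from h import *
import pickle
np.set_printoptions(precision=4,suppress=True)
s=state();print(s["q"],s["tcp_pos"],s["ee_rot"],s["time"],s["contact_force"],s["width"],s["finger_force"])
im=camera("wrist")[:,:,::-1]; cv2.imwrite("pics/w6.png",im); cv2.imwrite("pics/s6.png",camera("scene")[:,:,::-1]);pickle.dump(s,open("w6.pkl","wb"))
```

```text
[ 0.3082  0.2762  1.8526 -0.0877  0.5293 -1.394 ] [0.4499 0.2549 0.1527] [ 3.1324  0.487  -2.9476] 15.4 [ 0.198  -0.1909 -0.7821] 0.059605355311073596 34.78967991628451
```

Run:
```python
from h import *
im=cv2.imread("pics/w6.png"); g=cv2.GaussianBlur(cv2.cvtColor(im,cv2.COLOR_BGR2GRAY),(5,5),0)
for c in (280,320,360): print(c,[int(v) for v in g[230:400:4,c]])
m=camera_model("wrist");K,d=km(m);H=m["hand_eye"];ci=np.linalg.inv(H)
o=H[:3,3]
def rows(cx,cz):
    v=np.array([cx-o[0],cz-o[2]]);D=np.linalg.norm(v);a=np.arcsin(.028/D);out=[]
    for s in (1,-1):
        t=np.arctan2(v[1],v[0])+s*a;L=np.sqrt(D*D-.028**2)
        p=np.array([[o[0]+L*np.cos(t),0,o[2]+L*np.sin(t)]])
        out.append(cv2.projectPoints(p,cv2.Rodrigues(ci[:3,:3])[0],ci[:3,3],K,d)[0].ravel())
    return np.round(out,1).tolist()
for c in ((.0054,-.0084),(.0054,-.0187),(.0,-.0084),(.0104,-.0084),(.0054,-.0034)): print(c,rows(*c))
```

```text
280 [166, 166, 93, 83, 86, 86, 84, 87, 88, 88, 90, 92, 92, 90, 90, 92, 92, 91, 91, 90, 91, 90, 91, 91, 91, 91, 91, 90, 90, 89, 89, 87, 50, 36, 36, 36, 38, 37, 38, 38, 39, 39, 43]
320 [173, 159, 83, 82, 85, 85, 88, 88, 86, 86, 89, 92, 93, 92, 93, 93, 92, 91, 91, 90, 90, 91, 92, 91, 91, 91, 91, 90, 91, 89, 89, 87, 50, 38, 39, 38, 39, 40, 40, 42, 41, 40, 65]
360 [160, 126, 81, 81, 82, 81, 86, 85, 87, 90, 90, 91, 92, 94, 95, 93, 93, 92, 92, 92, 91, 90, 90, 90, 90, 89, 89, 89, 89, 89, 89, 88, 52, 38, 39, 39, 42, 41, 42, 42, 42, 43, 67]
(0.0054, -0.0084) [[319.8, 388.2], [319.7, 235.6]]
(0.0054, -0.0187) [[319.9, 407.5], [319.8, 242.7]]
(0.0, -0.0084) [[319.9, 401.3], [319.7, 249.3]]
(0.0104, -0.0084) [[319.8, 376.0], [319.7, 222.5]]
(0.0054, -0.0034) [[319.8, 379.9], [319.7, 232.4]]
```

The measured roll edge (row 236) agrees with the expected hold (235.6). Going over the groove.

Emit:
{"name": "move_arm", "arguments": {
  "plan": [
    [[0,0,0],[0.0009,0.01215,-0.01],0.5],
    [[0,0,0],[0.0009,0.01215,-0.01],0.5],
    [[0,0,0],[0.0009,0.01215,-0.015],0.5],
    [[0,0,0],[0.0009,0.01215,-0.015],0.5],
    [[0,0,0],[0,0,-0.012],0.5],
    [[0,0,0],[0,0,0],0.5],
    [[0,0,0],[0,0,0],0.5]
  ]
}}

```text
time: 16.2
tcp_pos: [0.4554, 0.3003, 0.0904]
ee_rot: [3.133, 0.486, -2.953]
contact_force: [0.4, -0.9, -1.0]
width: 0.0599
finger_force: 34.8
```

Emit:
{"name": "move_arm", "arguments": {
  "plan": [
    [[0,0,0.005],[-0.0017,0.003,-0.003],0.5],
    [[0,0,0],[0,0,-0.003],0.5],
    [[0,0,0],[0,0,-0.003],0.5],
    [[0,0,0],[0,0,0],0.5],
    [[0,0,0],[0,0,0],0.5]
  ]
}}

```text
time: 16.7
tcp_pos: [0.4531, 0.3041, 0.081]
ee_rot: [3.133, 0.486, -2.946]
contact_force: [-0.4, -0.1, -1.8]
width: 0.0595
finger_force: 34.8
```

Emit:
{"name": "move_arm", "arguments": {
  "plan": [
    [[0,0,0],[0.0003,-0.0005,-0.001],0.5],
    [[0,0,0],[0,0,-0.001],0.5],
    [[0,0,0],[0,0,-0.001],0.5],
    [[0,0,0],[0,0,0],0.5],
    [[0,0,0],[0,0,0],0.5]
  ]
}}

```text
time: 17.2
tcp_pos: [0.4535, 0.3036, 0.078]
ee_rot: [3.133, 0.486, -2.946]
contact_force: [0.4, 0.4, -1.4]
width: 0.06
finger_force: 34.8
```

Emit:
{"name": "move_arm", "arguments": {
  "plan": [
    [[0,0,0],[0,0,-0.0008],0.5],
    [[0,0,0],[0,0,-0.0007],0.5],
    [[0,0,0],[0,0,0],0.5]
  ]
}}

```text
time: 17.5
tcp_pos: [0.4544, 0.3041, 0.0774]
ee_rot: [3.132, 0.489, -2.947]
contact_force: [1.7, 1.0, 4.3]
width: 0.0599
finger_force: 34.7
```

Emit:
{"name": "move_arm", "arguments": {
  "plan": [
    [[0,0,0],[0,0,0],0.28],
    [[0,0,0],[0,0,0],0.2],
    [[0,0,0],[0,0,0],0.05],
    [[0,0,0],[0,0,0],0],
    [[0,0,0],[0,0,0],0],
    [[0,0,0],[-0.005,-0.001,0.01],0],
    [[0,0,0],[-0.01,-0.002,0.02],0],
    [[0,0,0],[-0.014,-0.0027,0.026],0],
    [[0,0,0],[-0.014,-0.0027,0.026],0],
    [[0,0,0],[-0.014,-0.0027,0.026],0],
    [[0,0,0],[-0.014,-0.0027,0.02],0],
    [[0,0,0],[0,0,0],0],
    [[0,0,0],[0,0,0],0]
  ]
}}

```text
time: 18.8
tcp_pos: [0.3822, 0.2898, 0.2048]
ee_rot: [3.132, 0.487, -2.946]
contact_force: [-0.1, 0.1, -0.5]
width: 0.088
finger_force: 0.0
```

Run:
```python
from h import *
import pickle
np.set_printoptions(precision=4,suppress=True)
s=state();print(s["q"],s["tcp_pos"],s["ee_rot"],s["time"],s["width"])
w=camera("wrist")[:,:,::-1];cv2.imwrite("pics/w7.png",w);pickle.dump(s,open("w7.pkl","wb"))
sc=camera("scene")[:,:,::-1];cv2.imwrite("pics/s7.png",sc);t=camera("top")[:,:,::-1];cv2.imwrite("pics/t7.png",t)
# silhouette checks: expected points in wrist, sampled
u=np.array([.9812,.1928,0]);v=np.array([-.1928,.9812,0]);c=np.array([.445,.3018,0])
for n in ("wrist","scene"):
  print(n,proj(n,[c+[0,0,.082]+v*.03,c+[0,0,.082]-v*.03,c+[0,0,.11]+v*.03,c+[0,0,.11]-v*.03,c-u*.029+[0,0,.034]-v*.03,c+u*.029+[0,0,.034]-v*.03],s))
```

```text
[ 0.4623  0.1463  1.8395 -0.1809  0.6892 -1.1939] [0.3822 0.2898 0.2048] [ 3.1322  0.4872 -2.946 ] 18.8 0.0880358816206413
wrist [[357.8647 230.4229]
 [276.505  230.5484]
 [361.0864 257.375 ]
 [273.6489 257.5712]
 [278.2946 161.4878]
 [282.6231 219.1428]]
scene [[408.7233 138.2699]
 [393.3346 150.402 ]
 [410.1762 127.8033]
 [394.5423 139.8795]
 [381.1389 162.5308]
 [401.826  172.7474]]
```

Run:
```python
from h import *
im=cv2.imread("pics/s7.png");g=cv2.cvtColor(im,cv2.COLOR_BGR2GRAY)
print(g[118:186:2,372:424:2].tolist().__str__().replace("], [","\n"))
```

```text
[[176, 171, 173, 174, 170, 170, 171, 172, 171, 172, 173, 172, 171, 170, 172, 175, 172, 172, 173, 175, 172, 175, 175, 174, 175, 174
171, 171, 172, 171, 170, 175, 172, 173, 170, 170, 176, 172, 170, 174, 173, 172, 171, 169, 171, 176, 172, 170, 172, 173, 174, 174
170, 174, 169, 170, 170, 172, 169, 168, 167, 169, 172, 173, 167, 169, 172, 172, 172, 166, 171, 171, 176, 171, 172, 173, 175, 172
174, 175, 172, 174, 176, 170, 168, 172, 164, 170, 165, 169, 170, 171, 171, 175, 174, 169, 172, 173, 172, 173, 176, 171, 171, 172
176, 175, 173, 170, 168, 168, 171, 172, 173, 169, 165, 169, 172, 172, 170, 174, 172, 173, 177, 172, 170, 172, 174, 174, 173, 172
175, 175, 176, 170, 175, 166, 170, 174, 172, 169, 166, 170, 169, 170, 169, 161, 162, 167, 167, 173, 172, 169, 169, 169, 174, 167
172, 178, 177, 171, 167, 170, 168, 174, 172, 171, 168, 168, 167, 170, 161, 158, 166, 171, 169, 173, 170, 168, 168, 171, 173, 172
176, 174, 173, 174, 172, 170, 172, 175, 176, 170, 169, 168, 174, 160, 159, 167, 171, 171, 170, 171, 169, 163, 163, 172, 173, 170
169, 172, 175, 171, 171, 170, 175, 175, 172, 175, 173, 166, 163, 1
[... 2182 characters left out ...]
0, 5, 32, 75, 76, 96, 105, 92, 85, 82, 71
87, 88, 121, 86, 84, 79, 62, 45, 38, 40, 42, 70, 78, 72, 21, 4, 8, 11, 67, 80, 80, 90, 85, 78, 79, 56
87, 119, 97, 94, 135, 104, 83, 81, 63, 42, 35, 48, 81, 81, 58, 20, 8, 28, 69, 78, 80, 80, 77, 55, 47, 55
125, 98, 103, 144, 182, 174, 133, 88, 86, 86, 63, 45, 54, 79, 78, 70, 55, 64, 81, 77, 78, 74, 58, 45, 46, 43
101, 100, 171, 178, 179, 180, 179, 145, 95, 89, 89, 78, 60, 60, 79, 82, 78, 80, 79, 84, 72, 55, 42, 44, 40, 50
82, 139, 183, 182, 184, 178, 180, 184, 171, 131, 94, 84, 91, 78, 70, 69, 76, 85, 79, 70, 53, 45, 52, 46, 83, 114
92, 137, 174, 178, 181, 177, 179, 177, 179, 184, 172, 134, 89, 92, 91, 78, 68, 51, 48, 46, 39, 59, 82, 114, 126, 127]]
```

The three core ends in the scene picture, at (394,150), (381,163) and (403,173), agree with the expected pyramid to about 1 px. Now the stamp.

Emit:
{"name": "move_arm", "arguments": {
  "plan": [
    [[0.0015,-0.0094,-0.0028],[0.02065,-0.0119,-0.0073],0],
    [[0.0015,-0.0094,-0.0028],[0.02065,-0.0119,-0.0073],0],
    [[0.0015,-0.0094,-0.0028],[0.02065,-0.0119,-0.0073],0],
    [[0.0015,-0.0094,-0.0028],[0.02065,-0.0119,-0.0073],0],
    [[0.0015,-0.0094,-0.0028],[0.02065,-0.0119,-0.0073],0],
    [[0.0015,-0.0094,-0.0028],[0.02065,-0.0119,-0.0073],0],
    [[0.0015,-0.0094,-0.0028],[0.02065,-0.0119,-0.0073],0],
    [[0.0015,-0.0094,-0.0028],[0.02065,-0.0119,-0.0073],0],
    [[0.0015,-0.0094,-0.0028],[0.02065,-0.0119,-0.0073],0],
    [[0.0015,-0.0094,-0.0028],[0.02065,-0.0119,-0.0073],0],
    [[0.0015,-0.0094,-0.0028],[0.01,-0.006,-0.0037],0],
    [[0.0015,-0.0094,-0.0028],[0,0,0],0],
    [[0,0,0],[0,0,0],0],
    [[0,0,0],[0,0,0],0]
  ]
}}

```text
time: 20.35
tcp_pos: [0.5983, 0.1652, 0.1276]
ee_rot: [3.135, 0.6, -2.978]
contact_force: [0.5, -0.1, 0.0]
width: 0.0883
finger_force: 0.0
```

```bash
cat > hand.py <<'E'
from h import *
np.set_printoptions(precision=4,suppress=True)
s=state();M=R.from_euler("xyz",s["ee_rot"]).as_matrix()
print(s["q"],s["tcp_pos"],s["ee_rot"],s["time"],s["width"],s["finger_force"],s["contact_force"],"\nx,y,z tool",M.T.tolist())
E
python3 - <<'E'
from hand import *
im=camera("wrist")[:,:,::-1];cv2.imwrite("pics/w8.png",im)
hsv=cv2.cvtColor(im,cv2.COLOR_BGR2HSV);g=cv2.cvtColor(im,cv2.COLOR_BGR2GRAY)
u=np.array([np.cos(.31),np.sin(.31),0]);v=np.array([-u[1],u[0],0]);c=np.array([.6755,.1547,0])
print(proj("wrist",[c-.028*u+.02*v,c-.028*u-.02*v,c-.028*u+.02*v+[0,0,.02],c-.028*u-.02*v+[0,0,.02],c+[0,0,.02],c+[0,0,.05],c+[0,0,.085]],s))
q=proj("wrist",[c+[0,0,.02]],s)[0].astype(int)
for r in range(q[1]-48,q[1]+30,4): print(r,g[r,q[0]-60:q[0]+64:4].tolist())
E
```

```text
[ 0.05    0.4457  1.7148  0.1852  0.3911 -1.8362] [0.5983 0.1652 0.1276] [ 3.1353  0.5996 -2.978 ] 20.35 0.08833812260049424 0.0 [ 0.4602 -0.0926  0.0263] 
x,y,z tool [[-0.8145395749767192, -0.13445763828224047, -0.5643105743332366], [-0.16636494130396032, 0.9860505918987887, 0.005190040556476823], [0.5557409352402205, 0.09810898900513762, -0.8255462671314762]]
[[308.0183 184.4718]
 [252.01   190.8672]
 [307.6234 204.6242]
 [248.902  211.0051]
 [286.6365 235.3641]
 [284.5058 268.8632]
 [281.6086 314.6326]]
187 [166, 173, 175, 169, 173, 169, 169, 170, 176, 171, 174, 170, 171, 166, 166, 162, 160, 140, 123, 112, 113, 173, 174, 166, 169, 169, 170, 167, 171, 171, 171]
191 [171, 167, 165, 165, 173, 174, 177, 150, 126, 117, 98, 86, 87, 83, 81, 81, 79, 82, 82, 86, 84, 176, 179, 175, 169, 168, 177, 178, 171, 173, 174]
195 [175, 169, 169, 169, 165, 165, 172, 79, 77, 82, 81, 79, 81, 85, 82, 82, 85, 81, 83, 87, 81, 157, 171, 173, 171, 175, 175, 173, 169, 170, 171]
199 [175, 174, 171, 170, 166, 164, 166, 84, 81, 82, 79, 79, 86, 85, 82, 81, 83, 80, 85, 84, 84, 122, 168, 176, 173, 169, 173, 173, 17
[... 1658 characters left out ...]
, 171, 171]
247 [91, 95, 91, 91, 91, 88, 91, 90, 89, 92, 59, 40, 39, 40, 39, 44, 40, 42, 39, 43, 131, 129, 123, 82, 91, 95, 90, 107, 120, 126, 162]
251 [163, 89, 89, 89, 93, 89, 92, 92, 87, 89, 59, 39, 43, 38, 40, 40, 36, 40, 37, 44, 131, 129, 125, 85, 90, 89, 89, 95, 91, 95, 94]
255 [125, 93, 90, 94, 174, 174, 163, 121, 117, 111, 53, 41, 40, 38, 42, 39, 39, 39, 42, 47, 127, 125, 121, 94, 89, 89, 91, 93, 94, 94, 90]
259 [161, 144, 145, 167, 174, 176, 171, 171, 175, 169, 57, 38, 37, 40, 38, 40, 41, 42, 39, 47, 90, 85, 87, 91, 92, 91, 90, 93, 97, 93, 93]
263 [163, 169, 173, 170, 174, 174, 167, 168, 167, 170, 45, 43, 38, 37, 43, 37, 37, 36, 39, 52, 152, 124, 110, 92, 92, 89, 91, 94, 92, 95, 94]
```

Stamp position is confirmed at (0.676, 0.154). Approach along the tool axis and grip the handle.

Emit:
{"name": "move_arm", "arguments": {
  "plan": [
    [[0,0,0],[0.0129,-0.0102,0],0],
    [[0,0,0],[0.0128,-0.0102,0],0],
    [[0,0,0],[0.0104,0.0018,-0.0155],0],
    [[0,0,0],[0.0104,0.0018,-0.0155],0],
    [[0,0,0],[0.0104,0.0018,-0.0155],0],
    [[0,0,0],[0.0104,0.0018,-0.0155],0],
    [[0,0,0],[0.0104,0.0018,-0.0155],0],
    [[0,0,0],[0.0104,0.0018,-0.0155],0],
    [[0,0,0],[0,0,0],0],
    [[0,0,0],[0,0,0],0]
  ]
}}

```text
time: 21.4
tcp_pos: [0.6866, 0.1556, 0.0351]
ee_rot: [3.135, 0.6, -2.978]
contact_force: [0.2, 0.1, 0.1]
width: 0.0881
finger_force: 0.0
```

```bash
python3 hand.py
```

```text
[ 0.0246  0.6943  1.5601  0.2861  0.3039 -1.9596] [0.6866 0.1556 0.0351] [ 3.1354  0.6002 -2.9778] 21.4 0.08810699597950897 0.0 [0.2073 0.0974 0.1394] 
x,y,z tool [[-0.814194682117963, -0.13452914080303308, -0.5647910497570119], [-0.16645782939909382, 0.9860354022231766, 0.005096723881199368], [0.5562183120345572, 0.09816361768688392, -0.8252182096391548]]
```

Emit:
{"name": "move_arm", "arguments": {
  "plan": [
    [[0,0,0],[0,0,0],0.3],
    [[0,0,0],[0,0,0],0.6],
    [[0,0,0],[0,0,0],0.68],
    [[0,0,0],[0,0,0],0.75],
    [[0,0,0],[0,0,0],0.9],
    [[0,0,0],[0,0,0],0.9],
    [[0,0,0],[0,0,0],0.9],
    [[0,0,0],[0,0,0],0.9]
  ],
  "squeeze": 45
}}

```text
time: 22.2
tcp_pos: [0.687, 0.1552, 0.0347]
ee_rot: [3.135, 0.6, -2.978]
contact_force: [-0.8, 1.8, 1.3]
width: 0.0264
finger_force: 0.7
```

Emit:
{"name": "move_arm", "arguments": {
  "plan": [
    [[0,0,0],[0,0,0],0.9],
    [[0,0,0],[0,0,0],0.9],
    [[0,0,0],[0,0,0.004],0.9],
    [[0,0,0],[0,0,0.006],0.9],
    [[0,0,0],[0,0,0],0.9]
  ]
}}

```text
time: 22.7
tcp_pos: [0.6874, 0.1552, 0.0458]
ee_rot: [3.136, 0.602, -2.978]
contact_force: [-0.7, -0.6, -2.1]
width: 0.0246
finger_force: 45.0
```

Emit:
{"name": "move_arm", "arguments": {
  "plan": [
    [[0,0,0],[-0.02,0,0.005],0.9],
    [[0,0,0],[-0.025,0,0.02],0.9],
    [[0,0,0],[-0.025,0,0.02],0.9],
    [[0,0,0],[-0.025,0,0.02],0.9],
    [[0,0,0],[-0.02,0,0.02],0.9],
    [[0,0,0],[-0.0165,-0.0279,0],0.9],
    [[0,0,0],[-0.0165,-0.0279,0],0.9],
    [[0,0,0],[-0.0165,-0.0279,0],0.9],
    [[0,0,0],[-0.0165,-0.0279,0],0.9],
    [[0,0,0],[-0.0165,-0.0279,0],0.9],
    [[0,0,0],[-0.0165,-0.0279,0],0.9],
    [[0,0,0],[-0.0165,-0.0279,0],0.9],
    [[0,0,0],[-0.0165,-0.0279,0],0.9],
    [[0,0,0],[0,0,-0.02],0.9],
    [[0,0,0],[0,0,-0.02],0.9],
    [[0,0,0],[0,0,-0.02],0.9],
    [[0,0,0],[0,0,-0.015],0.9],
    [[0,0,0],[0,0,0],0.9],
    [[0,0,0],[0,0,0],0.9]
  ]
}}

```text
time: 24.6
tcp_pos: [0.467, -0.0445, 0.1013]
ee_rot: [-3.14, 0.525, -3.007]
contact_force: [-1.0, -0.5, -1.7]
width: 0.0246
finger_force: 45.0
```

```bash
python3 hand.py
```

```text
[-0.5201  0.303   2.0775  0.7786  0.4471 -2.8834] [ 0.467  -0.0445  0.1013] [-3.1397  0.5252 -3.0073] 24.6 0.024613833625184912 44.99886095523834 [-0.9773 -0.4688 -1.7041] 
x,y,z tool [[-0.8574212364058732, -0.11581542545914825, -0.5014136122862441], [-0.13291698968557492, 0.9911258182419028, -0.0016389836006504982], [0.49715379633786194, 0.06524108858713888, -0.8652061622219392]]
```

Emit:
{"name": "move_arm", "arguments": {
  "plan": [
    [[0,0,0],[0.0247,0.0079,0],0.9],
    [[0,0,0],[0.0247,0.0079,0],0.9],
    [[0,0,0],[0.0247,0.0079,0],0.9],
    [[0,0,0],[0.0247,0.0079,0],0.9],
    [[0,0,0],[0,0,0],0.9],
    [[0,0,0],[0,0,0],0.9]
  ]
}}

```text
time: 25.2
tcp_pos: [0.5654, -0.0129, 0.1013]
ee_rot: [-3.14, 0.525, -3.007]
contact_force: [0.5, -0.3, -1.2]
width: 0.025
finger_force: 45.0
```

```bash
cat >> hand.py <<'E'
M0=R.from_euler("xyz",[3.1355,.601,-2.978])
print("turn to grasp attitude",(M0*R.from_matrix(M).inv()).as_rotvec())
E
python3 hand.py
```

```text
[-0.3352  0.4228  1.8353  0.5296  0.4621 -2.4671] [ 0.5654 -0.0129  0.1013] [-3.1398  0.525  -3.0072] 25.2 0.02496468525107729 44.99931961297989 [ 0.4627 -0.2653 -1.2425] 
x,y,z tool [[-0.857513671063689, -0.11597084381863738, -0.5012195799476201], [-0.1331189462092517, 0.9910988241114373, -0.0015706702597687167], [0.49694028826310094, 0.06537495108158611, -0.8653187075708386]]
turn to grasp attitude [ 0.0179 -0.0742  0.0334]
```

Emit:
{"name": "move_arm", "arguments": {
  "plan": [
    [[0.009,-0.0371,0.0167],[0,0,0],0.9],
    [[0.009,-0.0371,0.0167],[0,0,0],0.9],
    [[0,0,0],[0,0,-0.015],0.9],
    [[0,0,0],[0,0,-0.02],0.9],
    [[0,0,0],[0,0,-0.015],0.9],
    [[0,0,0],[0,0,-0.008],0.9],
    [[0,0,0],[0,0,0],0.9],
    [[0,0,0],[0,0,0],0.9]
  ]
}}

```text
time: 26.0
tcp_pos: [0.5747, -0.0086, 0.0562]
ee_rot: [3.138, 0.578, -2.984]
contact_force: [-0.2, 0.1, -1.1]
width: 0.0246
finger_force: 45.0
```

```bash
python3 hand.py
```

```text
[-0.3396  0.5219  1.8892  0.9146  0.3387 -2.8838] [ 0.5747 -0.0086  0.0562] [ 3.1382  0.5775 -2.9841] 26.0 0.02455337485349877 44.99919947236776 [-0.2265  0.1131 -1.1489] 
x,y,z tool [[-0.8274452911362832, -0.1313720110927925, -0.5459630801417128], [-0.15860784990797555, 0.9873376770589594, 0.0028038201416216574], [0.5386815758163259, 0.08891403804379075, -0.8378045438613869]]
turn to grasp attitude [ 0.006  -0.0228  0.0077]
```

Emit:
{"name": "move_arm", "arguments": {
  "plan": [
    [[0,0,0],[0.004,0.018,0.005],0.9],
    [[0,0,0],[0.004,0.018,0.005],0.9],
    [[0,0,0],[0.004,0.018,0],0.9],
    [[0,0,0],[0.004,0.017,0],0.9],
    [[0.006,-0.0228,0.0077],[0,0,0],0.9],
    [[0,0,0],[0,0,-0.01],0.9],
    [[0,0,0],[0,0,-0.01],0.9],
    [[0,0,0],[0,0,0],0.9],
    [[0,0,0],[0,0,0],0.9]
  ]
}}

```text
time: 26.9
tcp_pos: [0.5908, 0.0624, 0.0463]
ee_rot: [3.135, 0.601, -2.979]
contact_force: [-1.6, -0.5, -2.1]
width: 0.0243
finger_force: 45.0
```

```bash
python3 hand.py
```

```text
[-0.1787  0.5605  1.8665  0.9506  0.2427 -2.7928] [0.5908 0.0624 0.0463] [ 3.1351  0.6011 -2.9787] 26.9 0.024265131193740602 44.999918304383755 [-1.5755 -0.5171 -2.0726] 
x,y,z tool [[-0.8138204812452311, -0.13372525819656916, -0.5655208038843854], [-0.16576872988756736, 0.9861500736812147, 0.005362869567473366], [0.5569712313012615, 0.0981100784771672, -0.8247165937483983]]
turn to grasp attitude [-0.0003  0.      0.0005]
```

Emit:
{"name": "move_arm", "arguments": {
  "plan": [
    [[0,0,0],[0.003,0.008,-0.001],0.9],
    [[0,0,0],[0.003,0.008,-0.003],0.9],
    [[0,0,0],[0,0,-0.003],0.9],
    [[0,0,0],[0,0,-0.003],0.9],
    [[0,0,0],[0,0,-0.001],0.9],
    [[0,0,0],[0,0,0],0.9],
    [[0,0,0],[0,0,0],0.9]
  ]
}}

```text
time: 27.6
tcp_pos: [0.5967, 0.0783, 0.0349]
ee_rot: [3.135, 0.601, -2.979]
contact_force: [0.5, 0.3, -0.9]
width: 0.0248
finger_force: 45.0
```

```bash
python3 hand.py
```

```text
[-0.1409  0.5906  1.8535  0.9784  0.2127 -2.7917] [0.5967 0.0783 0.0349] [ 3.135   0.6007 -2.979 ] 27.6 0.024771318151106322 44.99877009540796 [ 0.5136  0.2787 -0.9346] 
x,y,z tool [[-0.8140825412038248, -0.13353162867018598, -0.5651892782527023], [-0.16552649465520364, 0.9861904372148149, 0.005422279337440369], [0.556660215638125, 0.09796798298801476, -0.8249434396581237]]
turn to grasp attitude [-0.0003 -0.0004  0.0007]
```

Emit:
{"name": "move_arm", "arguments": {
  "plan": [
    [[0,0,0],[0,0,-0.0005],0.9],
    [[0,0,0],[0,0,0],0.68],
    [[0,0,0],[0,0,0],0.5],
    [[0,0,0],[0,0,0],0.2],
    [[0,0,0],[0,0,0],0],
    [[0,0,0],[0,0,0],0],
    [[0,0,0],[-0.0111,-0.002,0.0165],0],
    [[0,0,0],[-0.0111,-0.002,0.0165],0],
    [[0,0,0],[-0.0111,-0.002,0.0165],0],
    [[0,0,0],[-0.0111,-0.002,0.0165],0],
    [[0,0,0],[-0.0111,-0.002,0.0165],0],
    [[0,0,0],[-0.0111,-0.002,0.0165],0],
    [[0,0.1,0],[-0.005,0,0.015],0],
    [[0,0.1,0],[-0.005,0,0.015],0],
    [[0,0.1,0],[-0.005,0,0.015],0],
    [[0,0.1,0],[0,0,0.01],0],
    [[0,0.1,0],[0,0,0.01],0],
    [[0,0.1,0],[0,0,0.01],0],
    [[0,0,0],[0,0,0],0],
    [[0,0,0],[0,0,0],0]
  ]
}}

```text
time: 29.6
tcp_pos: [0.5157, 0.0673, 0.2062]
ee_rot: [3.041, 0.018, -3.007]
contact_force: [0.0, 0.3, -0.3]
width: 0.0882
finger_force: 0.0
```

Run:
```python
from hand import *
import pickle
print("turn to vertical",(R.from_euler("xyz",[np.pi,0,np.pi+.0])*R.from_matrix(M).inv()).as_rotvec())
im=camera("wrist")[:,:,::-1];cv2.imwrite("pics/w9.png",im);pickle.dump(s,open("w9.pkl","wb"))
g=cv2.cvtColor(im,cv2.COLOR_BGR2GRAY)
t=camera("top")[:,:,::-1];cv2.imwrite("pics/t9.png",t)
u=np.array([np.cos(.305),np.sin(.305),0]);v=np.array([-u[1],u[0],0]);c=np.array([.586,.0765,0])
print(proj("wrist",[c+a*.028*u+b*.02*v+[0,0,.02] for a,b in ((-1,1),(-1,-1),(1,-1),(1,1))]+[c+[0,0,.02],c+[0,0,.088]],s))
print(proj("top",[c+[0,0,.01]]))
blk=((im.max(2)<60)).astype(np.uint8)
n,l,st,ce=cv2.connectedComponentsWithStats(blk)
for i in range(1,n):
    if st[i,4]>150: print(st[i],ce[i])
```

```text
[-0.1483  0.3502  1.4485  0.1036  1.3547 -1.8779] [0.5157 0.0673 0.2062] [ 3.0415  0.0181 -3.0065] 29.6 0.08815193668127375 0.0 [ 0.0269  0.3127 -0.324 ] 
x,y,z tool [[-0.9907304945317714, -0.13462829202215854, -0.01811933199729369], [-0.1357706449576075, 0.9856878329211876, 0.09992911487113361], [0.004406719032005153, 0.10146289478587396, -0.9948295642013478]]
turn to grasp attitude [-0.0032 -0.5895 -0.0014]
turn to vertical [-0.1012  0.0113 -0.1359]
[[314.8326 259.1205]
 [270.0718 267.8063]
 [282.5076 324.0071]
 [325.1531 315.4465]
 [298.3266 292.2541]
 [302.8963 328.9195]]
[[288.9125 241.6075]]
[319   0  69  62 396] [344.5606  47.5227]
[ 343    0   46   44 1250] [361.9664  21.9408]
[ 524   97   97  139 6570] [566.716  169.4598]
[ 10 125  35  52 929] [ 29.5124 152.3767]
[ 260  135   63   81 4419] [290.1761 175.0518]
[272 255  42  13 235] [291.7489 260.3617]
[ 283  278   36   59 1637] [299.8925 307.8247]
[    0   288   640   192 77679] [321.369  397.3245]
```

Run:
```python
from h import *
import pickle
np.set_printoptions(precision=4,suppress=True)
s=pickle.load(open("w9.pkl","rb"));im=cv2.imread("pics/w9.png");g=cv2.cvtColor(im,cv2.COLOR_BGR2GRAY)
c=np.array([.586,.0766,.02]);f=np.array([.987,.163,0])
print("near base",proj("wrist",[c-.013*f,c-.012*f+[0,0,0]],s))
for r in range(248,340,4): print(r,g[r,258:346:3].tolist())
```

```text
near base [[297.8187 278.7952]
 [297.8667 279.8415]]
248 [81, 79, 82, 84, 83, 81, 84, 84, 85, 81, 84, 82, 80, 82, 83, 83, 82, 86, 85, 85, 89, 84, 87, 87, 86, 84, 86, 86, 85, 88]
252 [80, 83, 82, 85, 87, 83, 83, 84, 84, 86, 79, 86, 82, 83, 84, 85, 79, 81, 86, 81, 85, 85, 86, 89, 87, 85, 84, 89, 87, 83]
256 [81, 84, 87, 83, 85, 86, 85, 84, 83, 82, 77, 76, 69, 64, 57, 51, 54, 56, 58, 121, 85, 86, 86, 85, 87, 87, 89, 85, 87, 87]
260 [91, 85, 85, 84, 84, 69, 61, 55, 53, 51, 53, 52, 53, 51, 57, 58, 62, 61, 62, 84, 85, 84, 83, 81, 85, 89, 86, 88, 87, 87]
264 [82, 80, 84, 83, 83, 56, 54, 51, 58, 58, 60, 63, 63, 63, 65, 62, 63, 65, 64, 99, 88, 86, 86, 86, 85, 86, 82, 86, 84, 90]
268 [83, 81, 82, 82, 81, 62, 58, 63, 63, 65, 62, 65, 64, 66, 61, 62, 63, 67, 70, 115, 83, 86, 87, 86, 85, 86, 88, 86, 79, 84]
272 [82, 80, 79, 81, 81, 60, 63, 61, 62, 62, 62, 63, 60, 63, 65, 63, 61, 65, 119, 119, 88, 84, 86, 86, 91, 86, 86, 86, 84, 88]
276 [79, 81, 79, 82, 83, 68, 60, 64, 64, 62, 61, 64, 64, 56, 65, 65, 66, 67, 119, 119, 94, 87, 84, 84, 85, 83, 86, 84, 89, 88]
280 [84, 86, 81, 82, 84, 73, 58, 61, 61, 
[... 1245 characters left out ...]
 157, 159, 162, 161]
320 [86, 80, 83, 81, 80, 83, 82, 81, 72, 52, 30, 25, 29, 27, 33, 30, 29, 27, 31, 34, 56, 155, 154, 154, 155, 157, 156, 157, 160, 157]
324 [81, 83, 79, 79, 81, 81, 86, 83, 81, 72, 31, 23, 28, 32, 28, 37, 33, 32, 31, 31, 77, 155, 157, 156, 159, 158, 158, 156, 155, 157]
328 [83, 81, 80, 81, 82, 79, 80, 85, 86, 81, 41, 26, 26, 30, 31, 31, 28, 32, 36, 37, 140, 158, 157, 157, 158, 163, 164, 161, 156, 160]
332 [82, 84, 82, 80, 82, 84, 82, 80, 83, 82, 81, 38, 26, 29, 31, 34, 31, 27, 40, 132, 156, 156, 153, 150, 157, 158, 158, 158, 159, 162]
336 [58, 58, 75, 80, 83, 86, 83, 82, 82, 80, 143, 157, 140, 72, 36, 35, 56, 103, 152, 154, 160, 159, 154, 150, 153, 156, 157, 155, 154, 157]
```

Emit:
{"name": "move_arm", "arguments": {
  "plan": [
    [[-0.05,-0.07,-0.068],[0.018,0.0025,-0.01],0],
    [[-0.05,-0.07,-0.068],[0.018,0.0025,-0.01],0],
    [[0,0,0],[0.0174,0.0024,-0.02],0],
    [[0,0,0],[0.0174,0.0024,-0.02],0],
    [[0,0,0],[0,0,0],0],
    [[0,0,0],[0,0,0],0]
  ]
}}

```text
time: 30.3
tcp_pos: [0.5858, 0.077, 0.1469]
ee_rot: [-3.132, 0.148, -3.134]
contact_force: [-0.3, 0.1, 0.9]
width: 0.0882
finger_force: 0.0
```

```bash
python3 hand.py
```

```text
[-0.0703  0.4743  1.4353  0.0022  1.0833 -1.6491] [0.5858 0.077  0.1469] [-3.132   0.1484 -3.1338] 30.3 0.0882140485681764 0.0 [-0.328   0.0956  0.9322] 
x,y,z tool [[-0.9889745767920588, -0.007685682234719898, -0.14788582334880931], [-0.006345677240485911, 0.9999344463061222, -0.009530764440932715], [0.1479493793137636, -0.008487248026061173, -0.9889585167142332]]
turn to grasp attitude [ 0.0535 -0.4501  0.159 ]
```

Emit:
{"name": "move_arm", "arguments": {
  "plan": [
    [[0,0,0],[0.0035,0,-0.0154],0],
    [[0,0,0],[0,0,-0.018],0],
    [[0,0,0],[0,0,-0.018],0],
    [[0,0,0],[0,0,-0.018],0],
    [[0,0,0],[0,0,-0.018],0],
    [[0,0,0],[0,0,-0.018],0],
    [[0,0,0],[0,0,0],0],
    [[0,0,0],[0,0,0],0.3],
    [[0,0,0],[0,0,0],0.6],
    [[0,0,0],[0,0,0],0.68],
    [[0,0,0],[0,0,0],0.75],
    [[0,0,0],[0,0,0],0.9],
    [[0,0,0],[0,0,0],0.9],
    [[0,0,0],[0,0,0],0.9],
    [[0,0,0],[0,0,0],0.9],
    [[0,0,0],[0,0,0],0.9],
    [[0,0,0],[0,0,0],0.9]
  ]
}}

```text
time: 32.0
tcp_pos: [0.5901, 0.077, 0.0415]
ee_rot: [-3.132, 0.149, -3.134]
contact_force: [-1.0, -0.3, 0.1]
width: 0.0248
finger_force: 45.0
```

```bash
python3 hand.py
```

```text
[-0.0698  0.6163  1.5393  0.0023  0.8366 -1.6488] [0.5901 0.077  0.0415] [-3.1318  0.149  -3.134 ] 32.0 0.024840403258630097 45.000702906399965 [-0.9568 -0.3232  0.0747] 
x,y,z tool [[-0.988893735859049, -0.007462610563492073, -0.1484368169367384], [-0.006091924093990946, 0.9999345264347592, -0.009686656003333797], [0.14849938599053594, -0.008674807621586005, -0.988874451117614]]
turn to grasp attitude [ 0.0535 -0.4496  0.1592]
```

Emit:
{"name": "move_arm", "arguments": {
  "plan": [
    [[0,0,0],[0,0,0.015],0.9],
    [[0,0,0],[0,0,0.025],0.9],
    [[0,0,0],[0,0,0.025],0.9],
    [[0,0,0],[0,0,0.025],0.9],
    [[0,0,0.0015],[-0.0111,-0.0275,0],0.9],
    [[0,0,0.0015],[-0.0111,-0.0275,0],0.9],
    [[0,0,0.0015],[-0.0111,-0.0275,0],0.9],
    [[0,0,0.0015],[-0.0111,-0.0275,0],0.9],
    [[0,0,0.0015],[-0.0111,-0.0275,0],0.9],
    [[0,0,0.0015],[-0.0111,-0.0275,0],0.9],
    [[0,0,0.0015],[-0.0111,-0.0275,0],0.9],
    [[0,0,0.0015],[-0.0111,-0.0275,0],0.9],
    [[0,0,0.0015],[-0.0111,-0.0275,0],0.9],
    [[0,0,0.0015],[-0.0111,-0.0275,0],0.9],
    [[0,0,0.0015],[-0.0111,-0.0275,0],0.9],
    [[0,0,0.0015],[-0.0111,-0.0275,0],0.9],
    [[0,0,0.0015],[-0.0111,-0.0275,0],0.9],
    [[0,0,0],[0,0,0],0.9],
    [[0,0,0],[0,0,0],0.9]
  ]
}}

```text
time: 33.9
tcp_pos: [0.4455, -0.2804, 0.1313]
ee_rot: [-3.133, 0.149, -3.116]
contact_force: [-0.8, -0.2, -1.5]
width: 0.025
finger_force: 45.0
```

Run:
```python
from hand import *
import pickle
im=camera("wrist")[:,:,::-1];cv2.imwrite("pics/w10.png",im);pickle.dump(s,open("w10.pkl","wb"))
c=np.array([.442,-.2805,.002]);a=.322;u=np.array([np.cos(a),np.sin(a),0]);v=np.array([-u[1],u[0],0])
P=[c+i*.05*u+j*.042*v for i,j in ((-1,1),(-1,-1),(1,-1),(1,1))]+[c+i*.034*u+j*.026*v for i,j in ((-1,1),(-1,-1),(1,-1),(1,1))]
print("mat expected px",proj("wrist",P,s))
g=cv2.cvtColor(im,cv2.COLOR_BGR2GRAY)
# mat outer polygon corners visible near robot side
m=((g<75)&(np.arange(480)[:,None]<300)).astype(np.uint8)
n,l,st,ce=cv2.connectedComponentsWithStats(m)
for i in range(1,n):
    if st[i,4]>300: print(st[i],ce[i])
q=proj("wrist",[c-.05*u],s)[0].astype(int)
```

```text
[-0.8394  0.4017  1.6211  0.1259  1.0188 -2.496 ] [ 0.4455 -0.2804  0.1313] [-3.1327  0.1486 -3.1158] 33.9 0.024984711474681186 44.9945511482656 [-0.8199 -0.1792 -1.512 ] 
x,y,z tool [[-0.9886502753688874, -0.025479815235081922, -0.14805881273537583], [-0.024448023751343965, 0.9996625035572019, -0.008784823071695784], [0.14823267908149243, -0.005065372378548734, -0.9889395405458262]]
turn to grasp attitude [ 0.0568 -0.4494  0.141 ]
mat expected px [[361.6719 113.8431]
 [238.5545 152.7085]
 [287.5652 279.7811]
 [396.2011 250.6641]
 [344.1861 145.6863]
 [269.5333 168.6079]
 [301.0471 256.0514]
 [369.6104 237.2168]]
[ 243  116  154  145 5835] [328.7606 175.2651]
[ 273  147   98   95 4265] [322.3294 186.0631]
[452 250  29  48 664] [463.2395 270.7937]
[ 250  253  140   47 3085] [319.7342 282.3605]
```

Run:
```python
from h import *
import pickle
np.set_printoptions(precision=4,suppress=True)
s=pickle.load(open("w10.pkl","rb"));im=cv2.imread("pics/w10.png");g=cv2.GaussianBlur(cv2.cvtColor(im,cv2.COLOR_BGR2GRAY),(3,3),0).astype(float)
def cols(c0,c1,f,w=9,sgn=-1):   # strongest vertical gradient near row f(c)
    o=[]
    for c in range(c0,c1,3):
        r0=int(f(c))-w;d=sgn*np.diff(g[r0:r0+2*w,c]);k=d.argmax();o.append((c,r0+k+.5))
    return np.array(o)
def rows(r0,r1,f,w=9,sgn=-1):
    o=[]
    for r in range(r0,r1,3):
        c0=int(f(r))-w;d=sgn*np.diff(g[r,c0:c0+2*w]);k=d.argmax();o.append((c0+k+.5,r))
    return np.array(o)
def line(p,z):
    P=onz("wrist",p,z,s)[:,:2];vx,vy,x,y=cv2.fitLine(P.astype(np.float32),cv2.DIST_HUBER,0,.01,.01).ravel()
    return np.array([x,y]),np.array([vx,vy])
c=np.array([.442,-.2805]);u=np.array([np.cos(.322),np.sin(.322)]);v=np.array([-u[1],u[0]])
for nm,p,n,h in (("-u",cols(252,350,lambda c:152.7-(c-238.5)*.3157),u,-.05),("-v",rows(165,235,lambda r:238.5+(r-152.7)*.3857),v,-.042),("+v",rows(125,215,lambda r:361.7+(r-113.8)*.2523,sgn=1),v,.042)):
    x,d=line(p,.002); ang=np.arctan2(*d[::-1]); print(nm,"offset",(x-c)@n-h,"angle",ang%np.pi-(.322+np.pi/2 if nm=="-u" else .322))
for r in range(238,300,4): print(r,g[r,246:400:5].astype(int).tolist())
```

```text
-u offset 0.0002816502277696656 angle -0.0013203621
-v offset 0.0001381448256787196 angle -0.013366073
+v offset 0.0007097313700655389 angle -0.002362579
238 [129, 124, 123, 91, 92, 93, 92, 92, 94, 91, 92, 91, 89, 88, 90, 91, 91, 93, 93, 94, 132, 152, 62, 36, 81, 106, 53, 34, 33, 34, 118]
242 [125, 126, 123, 98, 92, 92, 92, 92, 95, 93, 90, 91, 89, 88, 89, 91, 92, 94, 92, 92, 97, 140, 81, 110, 188, 76, 40, 36, 36, 35, 114]
246 [124, 123, 122, 116, 91, 91, 92, 90, 93, 93, 90, 92, 90, 89, 89, 91, 91, 93, 92, 93, 91, 90, 86, 42, 44, 43, 33, 35, 36, 38, 91]
250 [122, 127, 124, 121, 90, 91, 91, 90, 92, 93, 90, 92, 90, 89, 88, 90, 91, 92, 93, 92, 92, 92, 89, 39, 43, 44, 44, 35, 36, 37, 67]
254 [126, 129, 127, 127, 95, 92, 90, 92, 91, 93, 92, 91, 90, 80, 56, 50, 71, 83, 92, 92, 92, 92, 89, 55, 40, 42, 46, 52, 79, 114, 123]
258 [129, 128, 128, 125, 114, 91, 92, 93, 91, 94, 92, 86, 38, 26, 28, 26, 28, 28, 72, 92, 93, 92, 92, 71, 50, 147, 198, 119, 120, 126, 124]
262 [128, 126, 125, 123, 123, 89, 90, 91, 91, 92, 92, 39, 27, 27, 27, 26, 25, 27, 29, 66, 93, 93, 92, 85, 156, 210, 127, 121, 123, 11
[... 560 characters left out ...]
1, 124, 125]
282 [174, 125, 123, 119, 121, 123, 105, 91, 89, 39, 27, 27, 26, 25, 25, 25, 25, 25, 26, 29, 27, 87, 93, 93, 87, 122, 121, 165, 227, 138, 124]
286 [227, 155, 124, 125, 119, 121, 120, 90, 90, 32, 28, 25, 26, 25, 25, 27, 24, 25, 24, 28, 27, 80, 92, 92, 91, 112, 181, 224, 227, 204, 162]
290 [225, 224, 145, 86, 48, 109, 110, 81, 80, 30, 27, 26, 25, 23, 24, 22, 24, 25, 26, 23, 27, 66, 84, 84, 83, 49, 109, 195, 227, 226, 228]
294 [224, 182, 51, 44, 40, 39, 36, 34, 32, 27, 27, 24, 24, 25, 25, 23, 23, 27, 24, 24, 26, 28, 32, 33, 34, 37, 38, 41, 93, 228, 228]
298 [227, 63, 43, 42, 39, 37, 36, 33, 31, 26, 26, 25, 23, 23, 23, 24, 24, 24, 25, 23, 26, 28, 32, 31, 33, 35, 39, 39, 40, 188, 230]
```

Run:
```python
from h import *
import pickle
s=pickle.load(open("w10.pkl","rb"));im=cv2.imread("pics/w10.png");g=cv2.GaussianBlur(cv2.cvtColor(im,cv2.COLOR_BGR2GRAY),(3,3),0).astype(float)
def fit(r0,r1,f,w,sgn):
    o=[]
    for r in range(r0,r1,2):
        c0=int(f(r))-w;d=sgn*np.diff(g[r,c0:c0+2*w]);k=d.argmax();o.append((c0+k+.5,r))
    P=onz("wrist",o,.1098,s)[:,:2];vx,vy,x,y=cv2.fitLine(P.astype(np.float32),cv2.DIST_HUBER,0,.01,.01).ravel()
    print(o[0],o[-1]);return np.array([x,y]),np.arctan(vy/vx)
a=fit(244,288,lambda r:259+(r-242)*.443,6,-1);b=fit(246,272,lambda r:359+(r-246)*.3,6,-1)
print(a,b)
for p,an in (a,b):
    n=np.array([-np.sin(an),np.cos(an)]);print("offset from (.442,-.2805) along v",(p-np.array([.442,-.2805]))@n)
# near top edge of foot: grad down columns
for c in range(256,362,10): print(c,g[200:254:3,c].astype(int).tolist())
```

```text
(np.float64(261.5), 244) (np.float64(277.5), 286)
(np.float64(358.5), 246) (np.float64(362.5), 270)
(array([ 0.4362603 , -0.30288255], dtype=float32), np.float32(0.31649724)) (array([ 0.4303907 , -0.26336527], dtype=float32), np.float32(0.1684778))
offset from (.442,-.2805) along v -0.01948442476165716
offset from (.442,-.2805) along v 0.01883879518315856
256 [119, 123, 121, 122, 121, 122, 123, 123, 123, 123, 123, 123, 123, 123, 123, 122, 121, 124]
266 [41, 40, 41, 41, 42, 44, 70, 81, 82, 81, 85, 92, 91, 91, 92, 91, 90, 90]
276 [50, 41, 40, 38, 37, 58, 80, 81, 79, 83, 90, 92, 91, 92, 92, 93, 92, 91]
286 [33, 36, 43, 59, 84, 79, 79, 80, 83, 93, 93, 94, 93, 94, 95, 94, 92, 92]
296 [35, 33, 33, 50, 77, 79, 79, 81, 91, 92, 91, 92, 92, 91, 90, 91, 90, 91]
306 [34, 31, 49, 79, 79, 79, 79, 87, 89, 89, 89, 89, 89, 88, 89, 90, 89, 91]
316 [31, 44, 77, 78, 77, 80, 89, 92, 91, 91, 92, 91, 90, 90, 89, 89, 89, 88]
326 [44, 85, 90, 88, 99, 127, 93, 91, 93, 92, 93, 92, 92, 92, 92, 91, 91, 90]
336 [87, 92, 94, 96, 138, 170, 178, 175, 156, 93, 93, 92, 93, 92, 92, 92, 92, 92]
346 [46, 61, 70, 81, 139, 157, 165, 171, 174, 176, 176, 176, 173, 109, 97, 92, 92, 92]
356 [31, 30, 30, 31, 28, 31, 31, 31, 31, 32, 33, 40, 53, 67, 81, 85, 88, 89]
```

Run:
```python
from h import *
import pickle
s=pickle.load(open("w10.pkl","rb"))
P=onz("wrist",[(266,230.5),(276,228),(286,225.2),(296,222.3),(306,219.5),(316,216.5)],.1098,s)[:,:2]
vx,vy,x,y=cv2.fitLine(P.astype(np.float32),cv2.DIST_L2,0,.01,.01).ravel();a=np.arctan(-vx/vy)
print(a,(np.array([x,y])-[.442,-.2805])@[np.cos(.318),np.sin(.318)])
```

```text
0.31662506 -0.029174539511348994
```

Stamp yaw is 0.317 against mat 0.319, within about 1 mm of centre. Lowering.

Emit:
{"name": "move_arm", "arguments": {
  "plan": [
    [[0,0,0.002],[0.0012,0.0005,-0.015],0.9],
    [[0,0,0],[0,0,-0.02],0.9],
    [[0,0,0],[0,0,-0.02],0.9],
    [[0,0,0],[0,0,-0.02],0.9],
    [[0,0,0],[0,0,-0.007],0.9],
    [[0,0,0],[0,0,-0.003],0.9],
    [[0,0,0],[0,0,0],0.9],
    [[0,0,0],[0,0,0],0.9]
  ]
}}

```text
time: 34.75
tcp_pos: [0.4474, -0.2801, 0.0474]
ee_rot: [-3.131, 0.15, -3.112]
contact_force: [-0.0, 1.0, -1.4]
width: 0.0248
finger_force: 45.0
```

```bash
python3 hand.py
```

```text
[-0.8361  0.5292  1.7139  0.1497  0.798  -2.5349] [ 0.4474 -0.2801  0.0474] [-3.1307  0.1501 -3.112 ] 34.75 0.02482816006169191 44.995133858174086 [-0.038   0.9692 -1.4447] 
x,y,z tool [[-0.9883243895441249, -0.02921294732323316, -0.14953763653650134], [-0.027911794126377794, 0.9995521213783576, -0.010792979045274213], [0.1497859565542761, -0.006493100701131231, -0.9886971259503112]]
turn to grasp attitude [ 0.0594 -0.4476  0.1381]
```

Now the last 4 mm, slowly.

Emit:
{"name": "move_arm", "arguments": {
  "plan": [
    [[0,0,-0.002],[-0.0005,0,-0.0015],0.9],
    [[0,0,0],[0,0,-0.0015],0.9],
    [[0,0,0],[0,0,-0.0005],0.9],
    [[0,0,0],[0,0,0],0.9],
    [[0,0,0],[0,0,0],0.9]
  ]
}}

```text
time: 35.25
tcp_pos: [0.4467, -0.2803, 0.0435]
ee_rot: [-3.131, 0.15, -3.115]
contact_force: [-0.3, -1.3, 5.1]
width: 0.0249
finger_force: 45.0
```

Emit:
{"name": "move_arm", "arguments": {
  "plan": [
    [[0,0,0],[0,0,0],0.68],
    [[0,0,0],[0,0,0],0.5],
    [[0,0,0],[0,0,0],0.2],
    [[0,0,0],[0,0,0],0],
    [[0,0,0],[0,0,0],0],
    [[0,0,0],[-0.0022,0,0.015],0],
    [[0,0,0],[-0.003,0,0.02],0],
    [[0,0,0],[-0.0045,0,0.03],0],
    [[0,0,0],[-0.0045,0,0.03],0],
    [[0,0,0],[-0.0045,0,0.03],0],
    [[0,0,0],[-0.02,0,0.03],0],
    [[0,0,0],[-0.03,0,0.02],0],
    [[0,0,0],[-0.03,0,0.01],0],
    [[0,0,0],[0,0,0],0],
    [[0,0,0],[0,0,0],0]
  ]
}}

```text
time: 36.75
tcp_pos: [0.3478, -0.2801, 0.2282]
ee_rot: [-3.131, 0.15, -3.116]
contact_force: [0.4, 0.1, -0.4]
width: 0.0882
finger_force: 0.0
```

Run:
```python
from hand import *
import pickle
w=camera("wrist")[:,:,::-1];sc=camera("scene")[:,:,::-1];t=camera("top")[:,:,::-1]
for n,i in (("w11",w),("s11",sc),("t11",t)): cv2.imwrite(f"pics/{n}.png",i)
pickle.dump(s,open("w11.pkl","wb"))
c=np.array([.442,-.2805,.002]);P=proj("wrist",[c],s)[0].astype(int);print("mat in wrist",P)
o=np.zeros((600,800,3),np.uint8)
r0=max(P[1]-75,0);c0=max(min(P[0]-100,440),0)
o[:300,:400]=cv2.resize(w[r0:r0+150,c0:c0+200],(400,300),interpolation=cv2.INTER_CUBIC);print(r0,c0)
o[:300,400:]=cv2.resize(sc[100:325,130:430],(400,300),interpolation=cv2.INTER_CUBIC)
o[300:,:400]=cv2.resize(t[150:375,140:440],(400,300),interpolation=cv2.INTER_CUBIC)
o[300:,400:]=cv2.resize(sc[110:200,350:470],(400,300),interpolation=cv2.INTER_CUBIC)
cv2.imwrite("pics/fin.png",np.clip(o*1.3,0,255).astype(np.uint8))
```

```text
[-1.0169  0.1586  1.6571  0.1309  1.2438 -2.6499] [ 0.3478 -0.2801  0.2282] [-3.1313  0.1496 -3.1156] 36.75 0.08822569302228063 0.0 [ 0.3801  0.1048 -0.4018] 
x,y,z tool [[-0.9884937502335057, -0.025660565374979318, -0.1490692494578835], [-0.024414400215834697, 0.999650051584735, -0.01018388082894522], [0.1492784070500531, -0.006427266236396295, -0.9887743157249412]]
turn to grasp attitude [ 0.0581 -0.4483  0.1414]
mat in wrist [319 265]
190 219
```

View pics/fin.png

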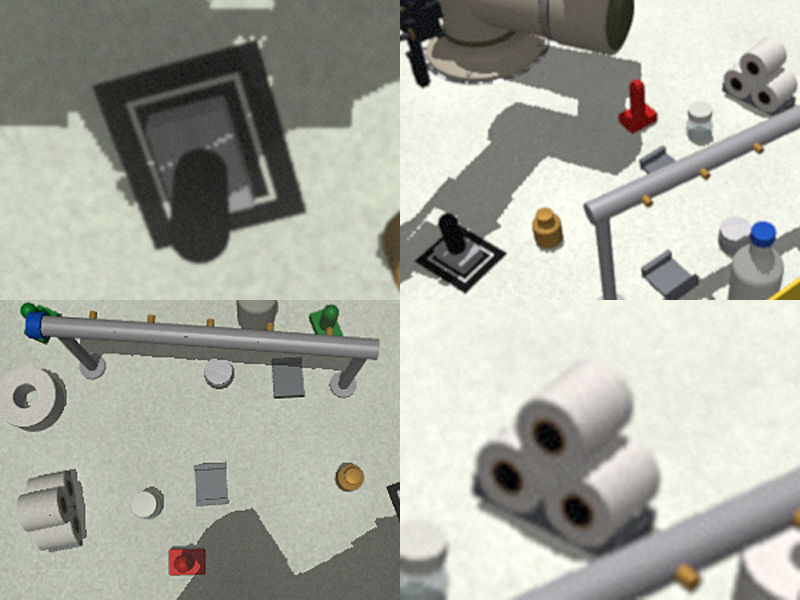

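Run:
```python
from h import *
import pickle
np.set_printoptions(precision=4,suppress=True)
s=pickle.load(open("w11.pkl","rb"));im=cv2.imread("pics/w11.png");g=cv2.cvtColor(im,cv2.COLOR_BGR2GRAY)
c=np.array([.442,-.2805,.002]);a=.318;u=np.array([np.cos(a),np.sin(a),0]);v=np.array([-u[1],u[0],0])
q=lambda z,h,k:proj("wrist",[c+i*h*u+j*k*v+[0,0,z] for i,j in ((-1,1),(-1,-1),(1,-1),(1,1))],s)
print("outline outer",q(0,.034,.026),"\nfoot bottom",q(0,.028,.02),"\nfoot top",q(.02,.028,.02))
for r in range(228,292,3): print(r,g[r,278:360:2].tolist())
```

```text
outline outer [[334.6346 229.1238]
 [284.3242 243.0065]
 [305.0901 299.1964]
 [352.5163 287.0962]] 
foot bottom [[330.4503 236.1607]
 [291.9549 246.7075]
 [308.7861 293.1342]
 [345.4546 283.7159]] 
foot top [[330.7759 244.4278]
 [290.4154 255.3729]
 [308.1007 303.4422]
 [346.4543 293.7228]]
228 [68, 57, 44, 38, 32, 24, 28, 30, 26, 28, 26, 24, 27, 27, 24, 29, 27, 25, 22, 24, 24, 25, 29, 32, 33, 49, 65, 69, 75, 76, 69, 29, 24, 28, 33, 36, 30, 73, 130, 87, 84]
231 [27, 28, 30, 28, 27, 26, 30, 27, 28, 26, 24, 30, 28, 35, 23, 29, 24, 23, 33, 42, 56, 67, 71, 73, 75, 61, 50, 39, 32, 54, 72, 42, 30, 28, 33, 31, 35, 49, 135, 90, 85]
234 [30, 32, 29, 29, 27, 25, 30, 32, 23, 27, 29, 32, 30, 32, 46, 64, 70, 76, 71, 68, 56, 48, 37, 24, 29, 24, 26, 25, 23, 35, 73, 59, 27, 25, 29, 30, 33, 33, 64, 86, 83]
237 [28, 30, 30, 28, 33, 26, 29, 34, 45, 53, 67, 74, 71, 71, 63, 48, 38, 31, 27, 23, 23, 30, 21, 25, 23, 33, 33, 26, 24, 28, 52, 72, 38, 26, 25, 25, 27, 34, 38, 75, 85]
240 [28, 27, 39, 45, 58, 69, 74, 72, 68, 58, 48, 35, 30, 30, 29, 18, 29, 23, 30, 33, 41, 43, 50, 50, 55, 51, 52, 31, 23, 29, 30, 7
[... 2253 characters left out ...]
87, 84, 81, 55, 31, 35, 38, 33, 34, 47, 76, 51, 63, 62, 40, 29, 24, 29, 30, 29, 27, 25, 28, 29, 31, 29, 31, 41, 63, 67, 66, 66, 76, 57, 32, 38, 42, 118, 136, 51, 37]
285 [130, 96, 82, 76, 39, 34, 38, 41, 35, 37, 72, 74, 54, 58, 32, 26, 31, 32, 31, 32, 32, 35, 25, 29, 35, 33, 34, 43, 66, 83, 88, 111, 113, 73, 45, 38, 42, 78, 145, 89, 38]
288 [154, 142, 87, 85, 58, 35, 31, 38, 30, 34, 46, 75, 58, 48, 34, 32, 29, 29, 32, 29, 38, 38, 37, 33, 30, 36, 28, 47, 104, 119, 120, 120, 119, 101, 61, 81, 99, 128, 145, 125, 44]
291 [157, 159, 151, 93, 122, 63, 38, 41, 36, 34, 39, 90, 121, 52, 33, 30, 32, 32, 31, 33, 33, 28, 33, 35, 41, 31, 32, 46, 112, 119, 119, 120, 118, 111, 120, 108, 91, 62, 51, 37, 41]
```

The final picture shows the stamp upright and square inside the outline, with its foot front edge on the predicted pixels to about 1 px. It also shows the three-roll pyramid in the rest. Jar, tin, weight and red look-alike are at their starting pixels.

```bash
python3 -c "
from bench import *
print(sign_off())"
```

```text
the job is handed in; nothing more can be done
None
```

The job is handed in at about 37 s: the three-roll pyramid is lined up in the twin rest, the stamp stands upright and square inside the outline (within about 1 mm of centre), and as far as the forces and pictures show the pipe and bystanders were not touched. I set the stamp down once on clear table to re-grip it.

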